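# Fit out a fan-speed control box

## Task

Press the red ejector key to push the green connector block out of the test cradle, then press the green block fully home, flush, into the green-framed recess of the control box and every white block present flush into black-framed ones. Once all of them are seated, turn the black knob until the red pointer stands on the blue mark.

Things in the scene. Friction and masses are not known exactly. Their poses are not given: they have to be found in the camera images.
- control_box: Fan-speed control box bolted to the bench, 280 (x) x 310 (y) x 55 mm high; origin under its middle at bench level. Six equal framed recesses in its -y half, at x = -90, 0 and +90, y = -105 and -25 mm, each 68 x 48 mm, 22 mm deep, with 2 mm lead-in. A seated block's body is level with the top face (55 mm high) and only its ridge stands out. Dial and knob on the +y half.
- green_frame: Green frame round the green block's recess; which of the six recesses it is changes. Origin: centre of the recess floor, 33 mm above the bench; x along its long side, z up. In each recess's +y wall a sloping sprung brass cheek reaches in up to 7 mm: a block laid in rests on it about 11 mm proud and needs a push of about 4 to 10 N on its ridge to go down, and then is held.
- black_frame1: Black frame round a recess for a white block (any white block in any black-framed recess). Origin: centre of the recess floor, 33 mm above the bench and 22 mm below the box's top face; x along its long side, z up.
- black_frame2: Black frame round a recess for a white block (any white block in any black-framed recess). Origin: centre of the recess floor, 33 mm above the bench and 22 mm below the box's top face; x along its long side, z up.
- black_frame3: Black frame round a recess for a white block (any white block in any black-framed recess). Origin: centre of the recess floor, 33 mm above the bench and 22 mm below the box's top face; x along its long side, z up.
- black_frame4: Black frame round a recess for a white block (any white block in any black-framed recess). Origin: centre of the recess floor, 33 mm above the bench and 22 mm below the box's top face; x along its long side, z up.
- black_frame5: Black frame round a recess for a white block (any white block in any black-framed recess). Origin: centre of the recess floor, 33 mm above the bench and 22 mm below the box's top face; x along its long side, z up.
- cradle: Blue test cradle bolted down, 250 mm long (x -150 to +100 mm), 75 wide; origin under it at bench level; floor 12 mm up. The green block starts at x = +5 mm in a channel with walls and clear roof (x over -27 mm, 62 mm high) where it can't be gripped. The ejector drives it along -x to about x = -57 mm, onto the open floor with 6 mm lips at y = +-27 mm, ridge along x, free to grip.
- ejector_key (a joint): Travel of the ejector key, 0 (up, at rest) to 0.026 m (fully down). The pusher moves 2.5 times as far. Sprung: about 2 N to start, 10 N fully down, and it comes up again by itself; the ejected block stays out.
- key_top (a point): Centre of the top of the round red ejector key (40 mm diameter), 104 mm above the bench at rest; pressed straight down.
- green_block: Green connector block (tested): a 64 x 44 mm body, 22 mm high, with a central ridge on top along its long axis (50 mm long, 20 mm wide, 18 mm high; 40 mm overall height), about 70 g. Origin: centre of its underside; x along the 64 mm length, z up. Symmetric under a half turn about z. Starts in the cradle with its x along the cradle's x.
- white_block1: White connector block: a 64 x 44 mm body, 22 mm high, with a central ridge on top along its long axis (50 mm long, 20 mm wide, 18 mm high; 40 mm overall height), about 70 g. Origin: centre of its underside; x along the 64 mm length, z up. Symmetric under a half turn about z. Starts upright on the bench beside the cradle. Three or four white blocks are present in a run.
- white_block2: White connector block: a 64 x 44 mm body, 22 mm high, with a central ridge on top along its long axis (50 mm long, 20 mm wide, 18 mm high; 40 mm overall height), about 70 g. Origin: centre of its underside; x along the 64 mm length, z up. Symmetric under a half turn about z. Starts upright on the bench beside the cradle. Three or four white blocks are present in a run.
- white_block3: White connector block: a 64 x 44 mm body, 22 mm high, with a central ridge on top along its long axis (50 mm long, 20 mm wide, 18 mm high; 40 mm overall height), about 70 g. Origin: centre of its underside; x along the 64 mm length, z up. Symmetric under a half turn about z. Starts upright on the bench beside the cradle. Three or four white blocks are present in a run.
- white_block4: White connector block: a 64 x 44 mm body, 22 mm high, with a central ridge on top along its long axis (50 mm long, 20 mm wide, 18 mm high; 40 mm overall height), about 70 g. Origin: centre of its underside; x along the 64 mm length, z up. Symmetric under a half turn about z. Starts upright on the bench beside the cradle. Three or four white blocks are present in a run.
- speed_knob (a joint): Angle of the black knob on the control box, -3 to 3 rad; grows clockwise seen from above. It is geared to the pointer, which turns the same way by 0.4 of the knob's angle; it has light friction and stays where it is left.
- knob_grip (a point): On the knob's axis (at x = -60, y = +85 mm of the control box), 28 mm above the box's top face, a good gripping height. The knob is a 44 mm disc, 6 mm thick, carrying a bar 42 mm long, 14 mm wide, whose top is 34 mm above the box; the point's x runs along the bar and turns with it.
- pointer_tip (a point): Tip of the red pointer on the white dial, 48 mm from the dial's centre (at x = +50, y = +85 mm of the control box); the pointer lies flush under the dial cover and is moved only by the knob. At pointer angle 0 it points along the control box's +x.
- mark_tip (a point): Inner end of the blue mark (12 x 7 mm) on the dial's edge, 48 mm from the dial's centre; where the pointer tip must come. The mark cannot be moved by hand and lies clockwise of the pointer at the start.
Things that resemble listed ones, but are neither listed nor needed, are in the scene too. Leave any brown or turquoise look-alike of the white_block1 alone.

How it is judged (in metres and radians):
On the way, in this order (a step that is already met when the one before it is completed fails the run):
1. the ejector key has been pushed down and the green block is out of the cradle's channel (value of joint ejector_key above 0.02 m and x of green_block in the frame of cradle below -0.04 m), for 0.05 s.
2. the green block is flush in the green-framed recess and every white block is flush in a black-framed recess (x of green_block in the frame of green_frame between -0.005 and 0.005 m and y of green_block in the frame of green_frame between -0.005 and 0.005 m and z of green_block in the frame of green_frame below 0.004 m and angle between green_block's own z axis and vertical below 0.1 rad and ((x of white_block1 in the frame of black_frame1 between -0.005 and 0.005 m and y of white_block1 in the frame of black_frame1 between -0.005 and 0.005 m and z of white_block1 in the frame of black_frame1 below 0.004 m and angle between white_block1's own z axis and vertical below 0.1 rad) or (x of white_block1 in the frame of black_frame2 between -0.005 and 0.005 m and y of white_block1 in the frame of black_frame2 between -0.005 and 0.005 m and z of white_block1 in the frame of black_frame2 below 0.004 m and angle between white_block1's own z axis and vertical below 0.1 rad) or (x of white_block1 in the frame of black_frame3 between -0.005 and 0.005 m and y of white_block1 in the frame of black_frame3 between -0.005 and 0.005 m and z of white_block1 in the frame of black_frame3 below 0.004 m and angle between white_block1's own z axis and vertical below 0.1 rad) or (x of white_block1 in the frame of black_frame4 between -0.005 and 0.005 m and y of white_block1 in the frame of black_frame4 between -0.005 and 0.005 m and z of white_block1 in the frame of black_frame4 below 0.004 m and angle between white_block1's own z axis and vertical below 0.1 rad) or (x of white_block1 in the frame of black_frame5 between -0.005 and 0.005 m and y of white_block1 in the frame of black_frame5 between -0.005 and 0.005 m and z of white_block1 in the frame of black_frame5 below 0.004 m and angle between white_block1's own z axis and vertical below 0.1 rad)) and ((x of white_block2 in the frame of black_frame1 between -0.005 and 0.005 m and y of white_block2 in the frame of black_frame1 between -0.005 and 0.005 m and z of white_block2 in the frame of black_frame1 below 0.004 m and angle between white_block2's own z axis and vertical below 0.1 rad) or (x of white_block2 in the frame of black_frame2 between -0.005 and 0.005 m and y of white_block2 in the frame of black_frame2 between -0.005 and 0.005 m and z of white_block2 in the frame of black_frame2 below 0.004 m and angle between white_block2's own z axis and vertical below 0.1 rad) or (x of white_block2 in the frame of black_frame3 between -0.005 and 0.005 m and y of white_block2 in the frame of black_frame3 between -0.005 and 0.005 m and z of white_block2 in the frame of black_frame3 below 0.004 m and angle between white_block2's own z axis and vertical below 0.1 rad) or (x of white_block2 in the frame of black_frame4 between -0.005 and 0.005 m and y of white_block2 in the frame of black_frame4 between -0.005 and 0.005 m and z of white_block2 in the frame of black_frame4 below 0.004 m and angle between white_block2's own z axis and vertical below 0.1 rad) or (x of white_block2 in the frame of black_frame5 between -0.005 and 0.005 m and y of white_block2 in the frame of black_frame5 between -0.005 and 0.005 m and z of white_block2 in the frame of black_frame5 below 0.004 m and angle between white_block2's own z axis and vertical below 0.1 rad)) and ((x of white_block3 in the frame of black_frame1 between -0.005 and 0.005 m and y of white_block3 in the frame of black_frame1 between -0.005 and 0.005 m and z of white_block3 in the frame of black_frame1 below 0.004 m and angle between white_block3's own z axis and vertical below 0.1 rad) or (x of white_block3 in the frame of black_frame2 between -0.005 and 0.005 m and y of white_block3 in the frame of black_frame2 between -0.005 and 0.005 m and z of white_block3 in the frame of black_frame2 below 0.004 m and angle between white_block3's own z axis and vertical below 0.1 rad) or (x of white_block3 in the frame of black_frame3 between -0.005 and 0.005 m and y of white_block3 in the frame of black_frame3 between -0.005 and 0.005 m and z of white_block3 in the frame of black_frame3 below 0.004 m and angle between white_block3's own z axis and vertical below 0.1 rad) or (x of white_block3 in the frame of black_frame4 between -0.005 and 0.005 m and y of white_block3 in the frame of black_frame4 between -0.005 and 0.005 m and z of white_block3 in the frame of black_frame4 below 0.004 m and angle between white_block3's own z axis and vertical below 0.1 rad) or (x of white_block3 in the frame of black_frame5 between -0.005 and 0.005 m and y of white_block3 in the frame of black_frame5 between -0.005 and 0.005 m and z of white_block3 in the frame of black_frame5 below 0.004 m and angle between white_block3's own z axis and vertical below 0.1 rad)) and ((x of white_block4 in the frame of black_frame1 between -0.005 and 0.005 m and y of white_block4 in the frame of black_frame1 between -0.005 and 0.005 m and z of white_block4 in the frame of black_frame1 below 0.004 m and angle between white_block4's own z axis and vertical below 0.1 rad) or (x of white_block4 in the frame of black_frame2 between -0.005 and 0.005 m and y of white_block4 in the frame of black_frame2 between -0.005 and 0.005 m and z of white_block4 in the frame of black_frame2 below 0.004 m and angle between white_block4's own z axis and vertical below 0.1 rad) or (x of white_block4 in the frame of black_frame3 between -0.005 and 0.005 m and y of white_block4 in the frame of black_frame3 between -0.005 and 0.005 m and z of white_block4 in the frame of black_frame3 below 0.004 m and angle between white_block4's own z axis and vertical below 0.1 rad) or (x of white_block4 in the frame of black_frame4 between -0.005 and 0.005 m and y of white_block4 in the frame of black_frame4 between -0.005 and 0.005 m and z of white_block4 in the frame of black_frame4 below 0.004 m and angle between white_block4's own z axis and vertical below 0.1 rad) or (x of white_block4 in the frame of black_frame5 between -0.005 and 0.005 m and y of white_block4 in the frame of black_frame5 between -0.005 and 0.005 m and z of white_block4 in the frame of black_frame5 below 0.004 m and angle between white_block4's own z axis and vertical below 0.1 rad))), for 0.2 s.
3. the pointer stands on the mark (horizontal distance between pointer_tip and mark_tip below 0.0045 m), for 0.2 s.
At the end, for the whole second after the job is handed in: Every block present is at rest in its recess (green in green, white in black), within 5 mm of the middle, its underside within 4 mm of the recess floor and tilted less than 0.1 rad; the pointer's tip is within 4.5 mm of the mark's inner end; the ejector key is up (below 4 mm) (all of step 2 and horizontal distance between pointer_tip and mark_tip below 0.0045 m and value of joint ejector_key below 0.004 m and linear speed of each of green_block, white_block1, white_block2, white_block3, white_block4 below 0.02 m/s); the robot touches nothing.
Of white_block1, white_block2, white_block3, white_block4 only 3 to 4 are there at a start; the rules pass over those that are not, and their reading is None.
At some moment in a run one of white_block1, white_block2, white_block3, white_block4 may be knocked a few centimetres aside while the robot is not near it.
Once in a run the grip may slacken for a moment while it holds something.
It also fails if it takes over 210 s, if anything falls off the work surface, if the arm or the gripper's body presses on something with over 40 N, if the wrist force passes 120 N, or if a joint passes its speed limit or range.

## Robot

A 6-joint arm with a two-finger parallel gripper is mounted at the origin on the work surface. World frame = base frame: x ahead of the robot, y to its left, z up, the work surface at z = 0. Lengths are in mm, angles in rad, forces in N, time in s.
With the tool pointing down it reaches from about 375 to 925 mm from the base axis. Payload 5.7 kg.
Tool frame: the origin (TCP) lies on the centre line of the jaws, within the pads' length; the fingertips stand 22 mm ahead of it and the grasp point (between the pads) lies 3 mm ahead of it; z points along the fingers, y is the line along which they close (so a half turn about z gives the same grasp; the last joint's range is limited). The gripper opens to 85 mm and grips with 20 to 120 N. Pads are 22 mm wide; open, the fingers measure 114 mm over their backs; the gripper's body (76 mm by 85 mm) begins 54 mm behind the grasp point. The pads swing forward as they close: fully open they stand 13 mm farther back than shut.
Start: joints at [1.228, 0.359, 1.51, -0, 1.272, -0.115], TCP at [135.497, 584.471, 253.267] pointing down, gripper open.
Joint ranges: [-2.97, 2.97], [-1.01, 2.36], [0.21, 2.38], [-0.96, 4.11], [0.2, 2.71], [-2.98, 2.98]. Speed limits (rad/s): [2.39, 2.39, 3.14, 3.14, 3.14, 3.14].

## Interface

Orientations are given as [roll, pitch, yaw] about the fixed x, y, z axes, in that order (R = Rz(yaw) Ry(pitch) Rx(roll)).
In Python, from workcell import r gives the robot as it stands.
- The arm moves only by the tool jog_arm, never from a script. Its argument "steps" is one flat list of numbers, 6 for each row, row after row: the shift along the tool's x, y, z in m, then the turn, a rotation vector about the tool's x, y, z in degrees. In form: [tx, ty, tz, wx, wy, wz, tx, ty, tz, wx, wy, wz, ...]. A call has 1 to 10 rows; each row is the pose to reach, as a shift and turn from the pose commanded when the call began, along the tool's axes at that moment; what a row does not reach only later rows make up. A row lasts 1/12 s, in which the tool goes at most 41.7 mm and 7.16 degrees, less where a joint would pass 70% of its speed; a pose out of reach is approached as far as the arm can. A call with a gripper value outside its range is refused whole. "hand" is the closure, from 0 (fully open) to 1 (shut), set as the call begins (left out, the last holds). The fingers move at their own pace and stop on an object; the grip force is fixed at half the most. Time passes only in rows, so rows that repeat a pose let the fingers close. It gives the time, the measured TCP pose, the force, the opening and the grip force at its end, in the units of the state.
- r.get_state(): the state, without advancing time (a new reading comes with each control period).
- r.grab_frame(name): name is "scene" or "top"; returns a dict with "pixels" (480x640x3 uint8, red, green, blue), "intrinsics" (3x3 intrinsics, pixels), "R" (3x3) and "t" (3): a world point X has camera coordinates R X + t. Camera axes: x right, y down, z forward; pixel columns grow to the right and rows downward; lengths in mm; the calibration is good to about 2 mm. A picture is of the moment at which its call begins. There is no depth.
- r.hand_in(): hands the job in; it is judged then, once.
Trained networks look in the newest picture that a camera, given by its name, has taken for a name from the list of things; names that differ only in an ending like _2 or _b are one class to them, and where a whole thing is asked for, a point or a joint stands for the part that bears it (a point fixed in the world has none). Each returns a list of dicts, best first, with "p" (0 to 1); they miss things now and then, are a little off and sometimes report something else, mostly with a low value. They report only what shows in the picture. A call takes as long as a camera call. They do not tell look-alikes from the thing itself.
- r.look_for(query, camera): "bbox" ([centre column, centre row, width, height] in pixels, round what is visible of it).
- r.regions_of(query, camera): "mask" (480x640 bool, what is visible of it) and "bbox" ([centre column, centre row, width, height] in pixels, round what is visible of it).
The state is a dict: "time": time; "qpos": joint angles; "joint_velocities": joint speeds; "joint_efforts": joint torques, N m; "tcp_pos": TCP position; "orientation": TCP orientation; "wrist_force": force on the tool from outside, world axes, zero at the start; "wrist_torque": the same for the moment, N m; "gripper_width": finger opening in mm; "finger_force": force on a finger pad.
Only numpy, scipy, OpenCV 4.12 (cv2) and the standard library are available. Lean on these libraries where they do the work, as an engineer would, in place of code of your own. Each camera call takes 0.05 s, during which the arm holds its last target. There are 200 camera calls.

## Working session

There is one attempt and no reset: what is moved stays moved. The work goes in short steps, Python scripts to look and compute and a tool call to move; the robot and the scene stay as the last step left them, time stands still between calls to the robot, and variables do not carry over. Pictures are saved under pics/ and viewed, at most 14 in all, crops included, and the job is handed in when it is done.

Besides the shell and the picture viewer there is one more tool, called as name(argument=value, ...) on one line, values as JSON. jog_arm: Moves the arm, as the interface text tells. Its arguments: {"type":"object","properties":{"steps":{"type":"array"},"hand":{"type":"number"}},"required":["steps"]}

```bash
ls; mkdir -p pics
python3 - <<'E'
from workcell import r
import cv2,numpy as np
s=r.get_state();print(s)
for c in("scene","top"):
    f=r.grab_frame(c);cv2.imwrite(f"pics/{c}0.png",f["pixels"][:,:,::-1]);print(c,f["intrinsics"],f["R"],f["t"])
    for q in("control_box","cradle","key_top","green_block","white_block1","green_frame","black_frame1","knob_grip","pointer_tip","mark_tip"):
        print(q,[(round(d["p"],2),[int(v) for v in d["bbox"]]) for d in r.look_for(q,c)][:8])
E
```

```text
pics
{'time': 0.0, 'qpos': array([ 1.22791493e+00,  3.59502732e-01,  1.51141521e+00,  8.97885220e-06,
        1.27252445e+00, -1.15139851e-01]), 'joint_velocities': array([ 0.0003455 ,  0.00136642, -0.0010097 ,  0.0011084 , -0.00111757,
        0.0009222 ]), 'joint_efforts': array([ 3.03767200e-03, -5.27631927e+01, -2.78623188e+01,  2.10143753e-04,
        1.29791658e-02,  6.48130117e-05]), 'tcp_pos': array([135.27909849, 583.89718837, 252.46146836]), 'orientation': array([-3.13975615e+00, -2.21028587e-04,  2.91384826e+00]), 'wrist_force': array([-0.17437119,  0.4942211 ,  0.24879048]), 'wrist_torque': array([0.03313139, 0.01049541, 0.04281284]), 'finger_force': 0.0, 'gripper_width': 85.40394293267953}
scene [[601.67218016   0.         322.0030343 ]
 [  0.         601.67218016 252.43038088]
 [  0.           0.           1.        ]] [[ 0.85119282  0.52464767 -0.01468374]
 [ 0.2837043  -0.48346141 -0.8281165 ]
 [-0.44156841  0.70072097 -0.56036368]] [-441.22818224  -21.23138668 1397.7537704 ]
control_box [(0.72, [259, 384, 246, 190])]
cradle [(0.8, [405, 239, 119, 52]), (0.5, [383, 28
[... 850 characters left out ...]
, 154, 139]), (0.25, [505, 212, 36, 36])]
cradle [(0.8, [213, 205, 40, 118])]
key_top [(0.71, [203, 154, 22, 20])]
green_block [(0.53, [210, 207, 21, 1])]
white_block1 [(0.94, [316, 251, 31, 34]), (0.91, [291, 194, 28, 34]), (0.8, [250, 342, 32, 36]), (0.69, [278, 140, 32, 31]), (0.63, [151, 221, 28, 30])]
green_frame [(0.55, [465, 170, 31, 38])]
black_frame1 [(0.73, [503, 257, 33, 39]), (0.68, [465, 257, 35, 38]), (0.6, [502, 178, 27, 19]), (0.53, [506, 213, 36, 40]), (0.49, [454, 196, 6, 7]), (0.31, [291, 195, 29, 33])]
knob_grip [(0.73, [413, 243, 25, 25]), (0.58, [203, 153, 21, 22])]
pointer_tip [(0.67, [411, 242, 26, 20]), (0.5, [406, 183, 19, 23])]
mark_tip [(0.33, [465, 258, 39, 37])]
```

View pics/scene0.png

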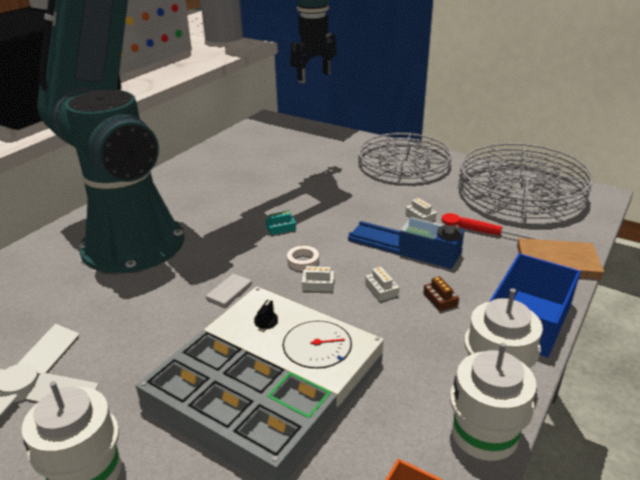

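```bash
python3 -c "
import cv2
i=cv2.imread('pics/top0.png');cv2.imwrite('pics/top0b.png',cv2.resize(i[80:400,120:545],None,fx=1.87,fy=1.87,interpolation=cv2.INTER_CUBIC))"
```

```text
(no output)
```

View pics/top0b.png

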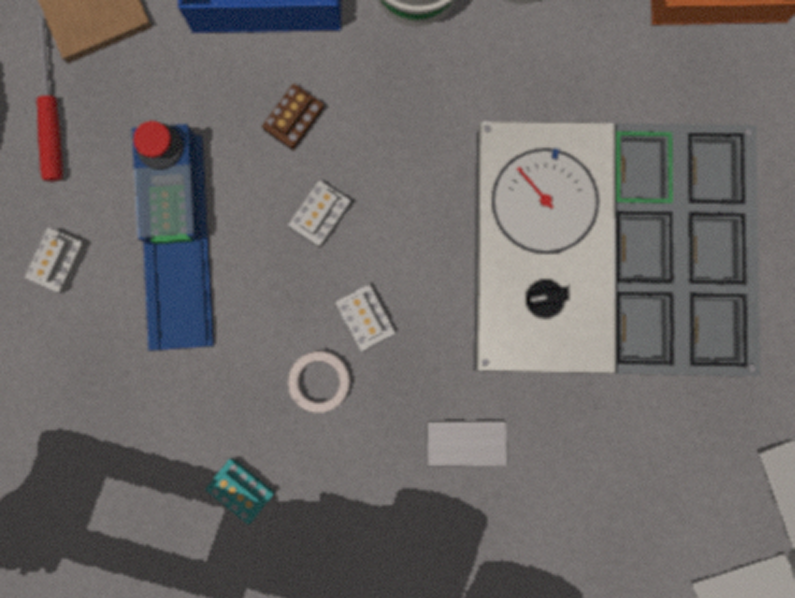

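The scene view shows the box (centre about 259,384; green frame at 298,394), the cradle (405,239) with the red key at 450,222, three white blocks (383,284; 319,279; 422,211), and turquoise and brown look-alikes. The top view shows the whites at about 291,194, 316,250 and 150,219, and the key at 203,154. Next I'll fit silhouettes.

```bash
cat > h.py <<'E'
from workcell import r
import cv2,numpy as np
from scipy.optimize import minimize
def shoot(c,name=None):
    f=r.grab_frame(c)
    if name: cv2.imwrite(f"pics/{name}.png",f["pixels"][:,:,::-1])
    return f
def proj(f,X):
    c=np.atleast_2d(X)@f["R"].T+f["t"]; p=c@f["intrinsics"].T
    return p[:,:2]/p[:,2:]
def back(f,uv,z):
    d=f["R"].T@np.linalg.solve(f["intrinsics"],[uv[0],uv[1],1]); o=-f["R"].T@f["t"]
    return (o+d*(z-o[2])/d[2])[:2]
def boxpts(lx,ly,z0,z1): return np.array([[a*lx/2,b*ly/2,z] for a in(-1,1) for b in(-1,1) for z in(z0,z1)],float)
BLOCK=[boxpts(64,44,0,22),boxpts(50,20,22,40)]
BOX=[boxpts(280,310,0,55)]
def place(P,x,y,a):
    c,s=np.cos(a),np.sin(a);return P@np.array([[c,s,0],[-s,c,0],[0,0,1]])+[x,y,0]
def render(f,parts,x,y,a,z=0,S=4):
    m=np.zeros((480*S,640*S),np.uint8)
    for P in parts:
        h=cv2.convexHull(((proj(f,place(P,x,y,a)+[0,0,z])+.5)*S).astype(np.float32)).round().astype(np.int32)
        cv2.fillConvexPoly(m,h,255)
    return cv2.resize(m,(640,480),interpolation=cv2.INTER_AREA)/255.
def fit(views,parts,p0,z=0,scale=(8,8,.15)):
    """views: list of (frame,mask); best x,y,yaw by IoU"""
    def cost(q):
        p=np.array(p0)+np.array(q)*scale; t=0
        for f,m in views:
            k=render(f,parts,*p,z=z); t+=1-np.minimum(k,m).sum()/np.maximum(k,m).sum()
        return t/len(views)
    b=minimize(cost,[0,0,0],method="Nelder-Mead",options=dict(initial_simplex=[[-.5,-.5,-.5],[1,0,0],[0,1,0],[0,0,1]],xatol=.01,fatol=1e-4))
    return np.array(p0)+b.x*np.array(scale),b.fun
def near(q,cam,f,X,tol=20):
    """mask of class q whose bbox centre is nearest the projected X"""
    u=proj(f,X)[0]; L=[d for d in r.regions_of(q,cam) if np.hypot(*(np.array(d["bbox"][:2])-u))<tol]
    return min(L,key=lambda d:np.hypot(*(np.array(d["bbox"][:2])-u)))["mask"].astype(float) if L else None
def findblock(q,xy,ft,fs,z=0,yaws=(0,.8,1.6,2.4)):
    X=[*xy,z+15]; mt,ms=near(q,"top",ft,X),near(q,"scene",fs,X)
    out=[]
    for V in ([(ft,mt)],[(fs,ms)],[(ft,mt),(fs,ms)]):
        V=[v for v in V if v[1] is not None]
        if V: out.append(min((fit(V,BLOCK,(*xy,a),z) for a in yaws),key=lambda e:e[1]))
    return out
E
cat > m1.py <<'E'
from h import *
np.set_printoptions(precision=2,suppress=True)
ft,fs=shoot("top"),shoot("scene")
for uv in((291,194),(316,250),(150,219)):
    xy=back(ft,uv,20);print("white",xy)
    for p,e in findblock("white_block1",xy,ft,fs): print("  ",p,round(e,3))
xy=back(ft,(449,212),55)
mt,ms=near("control_box","top",ft,[*xy,30],40),near("control_box","scene",fs,[*xy,30],40)
for V in ([(ft,mt)],[(fs,ms)],[(ft,mt),(fs,ms)]): print("box",fit([v for v in V if v[1] is not None],BOX,(*xy,0)))
for c,f in(("top",ft),("scene",fs)):
    hsv=cv2.cvtColor(f["pixels"],cv2.COLOR_RGB2HSV)
    xyk=back(ft,(203,154),104); u=proj(f,[*xyk,100])[0]
    red=((hsv[...,0]<8)|(hsv[...,0]>172))&(hsv[...,1]>140)&(hsv[...,2]>60)
    yy,xx=np.nonzero(red); k=np.hypot(xx-u[0],yy-u[1])<13
    print(c,"key",k.sum(),back(f,((xx[k].min()+xx[k].max())/2,(yy[k].min()+yy[k].max())/2),102),back(f,(xx[k].mean(),yy[k].mean()),102))
    blue=(hsv[...,0]>100)&(hsv[...,0]<125)&(hsv[...,1]>140)&(hsv[...,2]>50)
    g=(hsv[...,0]>45)&(hsv[...,0]<80)&(hsv[...,1]>100)&(hsv[...,2]>60)
    for n,m in(("blue",blue),("green",g)):
        k,l,st,ce=cv2.connectedComponentsWithStats(m.astype(np.uint8))
        print(n,[(list(st[i]),ce[i].round(1)) for i in range(1,k) if st[i][4]>15])
i=cv2.resize(ft["pixels"][140:290,370:540],None,fx=4,fy=4,interpolation=cv2.INTER_CUBIC)[:,:,::-1];cv2.imwrite("pics/box.png",i)
E
python3 m1.py
```

```text
white [573.04 133.28]
   [574.11 134.82  -0.6 ] 0.038
   [578.43 138.79   2.51] 0.054
   [575.84 136.45   2.56] 0.121
white [451.13  80.27]
   [452.28  82.92   0.44] 0.063
   [456.85  84.64   0.47] 0.063
   [454.6   83.82   0.46] 0.106
white [522.14 439.46]
   [522.77 443.83  -0.4 ] 0.064
   [526.31 448.31   2.69] 0.17
   [524.16 444.71   2.72] 0.169
box (array([ 526.12, -200.49,   -0.03]), np.float64(0.030755327527930976))
box (array([ 528.26, -198.26,   -0.03]), np.float64(0.09239699853164673))
box (array([ 527.06, -199.14,   -0.03]), np.float64(0.06448604979047318))
top key 296 [643.29 308.6 ] [643.13 309.44]
blue [([np.int32(216), np.int32(29), np.int32(86), np.int32(68), np.int32(5540)], array([258.7,  62.4])), ([np.int32(215), np.int32(147), np.int32(8), np.int32(21), np.int32(64)], array([218.9, 157.9])), ([np.int32(198), np.int32(205), np.int32(35), np.int32(61), np.int32(1712)], array([215.3, 236.9]))]
green [([np.int32(381), np.int32(66), np.int32(16), np.int32(11), np.int32(24)], array([388.2,  72.3])), ([np.int32(616), np.int32(94), np.int32(21), np.int32(24), np.int32(90
[... 868 characters left out ...]
 ([np.int32(147), np.int32(40), np.int32(6), np.int32(6), np.int32(31)], array([149.6,  42.5])), ([np.int32(349), np.int32(222), np.int32(113), np.int32(46), np.int32(2398)], array([408.2, 244.2])), ([np.int32(491), np.int32(253), np.int32(89), np.int32(104), np.int32(3927)], array([541.5, 292.6]))]
green [([np.int32(176), np.int32(30), np.int32(5), np.int32(7), np.int32(31)], array([178.,  33.])), ([np.int32(267), np.int32(373), np.int32(64), np.int32(45), np.int32(351)], array([298.3, 395. ])), ([np.int32(455), np.int32(419), np.int32(65), np.int32(32), np.int32(437)], array([484.6, 441.2])), ([np.int32(93), np.int32(450), np.int32(25), np.int32(30), np.int32(176)], array([107.4, 469.4]))]
```

View pics/box.png

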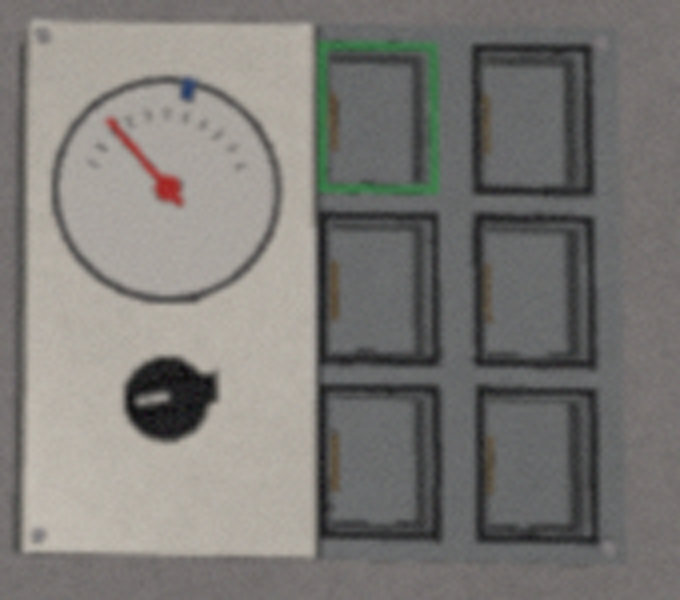

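The crop shows the pointer tip at about 112,122 (dial centre 168,188), the blue mark at 188,90, and the knob bar at 165,398, pale line running roughly left-right. The box fits at about (527,-199), yaw -0.03. First the key.

```bash
cat >> h.py <<'E'
from scipy.spatial.transform import Rotation as Ro
def go(*targets):
    """print tool-frame shift (m) and z turn (deg) from present pose to (x,y,z,yaw) targets"""
    s=r.get_state(); p=np.array(s["tcp_pos"]);R=Ro.from_euler("xyz",s["orientation"])
    print("at",p.round(1),np.round(s["orientation"],3),"q6 %.2f"%s["qpos"][5],"t %.1f"%s["time"])
    for t in targets:
        d=R.inv().apply(np.array(t[:3])-p)/1000
        a=t[3]; y=s["orientation"][2]; dy=(a-y+np.pi/2)%np.pi-np.pi/2
        w=Ro.from_matrix((R.inv()*Ro.from_euler("xyz",[np.pi,0,y+dy])).as_matrix()).as_rotvec(degrees=True)
        n=max(np.linalg.norm(d)*1000/41.7,np.linalg.norm(w)/7.16)
        print(d.round(4),w.round(2),"rows>%.1f"%n)
E
python3 -c "
from h import *
go((646,308.7,200,2.914+.05),(646,308.7,132,2.964),(646,308.7,97,2.964))"
```

```text
at [135.5 584.4 253.2] [-3.141 -0.     2.914] q6 -0.12 t 1.6
[-0.5596 -0.1533  0.0533] [-0.01 -0.   -2.88] rows>14.0
[-0.5596 -0.1533  0.1213] [-0.01 -0.   -2.88] rows>14.2
[-0.5596 -0.1533  0.1563] [-0.01 -0.   -2.88] rows>14.4
```

jog_arm(hand=1, steps=[-0.5596, -0.1533, 0.0533, 0, 0, -2.9, -0.5596, -0.1533, 0.0533, 0, 0, -2.9, -0.5596, -0.1533, 0.0533, 0, 0, -2.9, -0.5596, -0.1533, 0.0533, 0, 0, -2.9, -0.5596, -0.1533, 0.0533, 0, 0, -2.9, -0.5596, -0.1533, 0.0533, 0, 0, -2.9, -0.5596, -0.1533, 0.0533, 0, 0, -2.9, -0.5596, -0.1533, 0.0533, 0, 0, -2.9, -0.5596, -0.1533, 0.0533, 0, 0, -2.9, -0.5596, -0.1533, 0.0533, 0, 0, -2.9])

```text
time: 2.43
tcp_pos: [502.3, 386.0, 215.1]
orientation: [3.141, 0.0, 2.964]
wrist_force: [0.0, 1.3, -0.2]
gripper_width: -0.1
finger_force: 0.0
```

```bash
python3 -c "
from h import *
go((646,308.7,200,2.964),(646,308.7,132,2.964),(646,308.7,97,2.964))"
```

```text
at [502.3 386.  215.1] [3.141 0.    2.964] q6 -0.85 t 2.4
[-0.1551 -0.0507  0.0151] [0.01 0.   0.01] rows>3.9
[-0.1551 -0.0507  0.0831] [0.01 0.   0.01] rows>4.4
[-0.1551 -0.0507  0.1181] [0.01 0.   0.01] rows>4.8
```

jog_arm(steps=[-0.155, -0.0507, 0.015, 0, 0, 0, -0.155, -0.0507, 0.015, 0, 0, 0, -0.155, -0.0507, 0.015, 0, 0, 0, -0.155, -0.0507, 0.015, 0, 0, 0, -0.155, -0.0507, 0.015, 0, 0, 0, -0.155, -0.0507, 0.015, 0, 0, 0])

```text
time: 2.93
tcp_pos: [646.0, 308.3, 199.3]
orientation: [-3.141, -0.0, 2.961]
wrist_force: [-0.9, 0.0, 0.8]
gripper_width: 0.1
finger_force: 0.0
```

```bash
python3 -c "
from h import *
go((646,308.7,132,2.964),(646,308.7,97,2.964))
ft,fs=shoot('top'),shoot('scene')
for n,f in(('t',ft),('s',fs)):
    s=r.get_state();u=proj(f,[s['tcp_pos']-[0,0,22]])[0].astype(int);print(n,u,proj(f,[s['tcp_pos']-[0,0,22]])[0])
    i=f['pixels'][u[1]-35:u[1]+35,u[0]-50:u[0]+50,::-1].copy();cv2.imwrite('pics/k%s.png'%n,cv2.resize(i,None,fx=4,fy=4))
a=[cv2.imread('pics/k%s.png'%n) for n in 'ts'];cv2.imwrite('pics/k.png',np.hstack(a))"
```

```text
at [646.  308.3 199.3] [-3.141 -0.     2.961] q6 -1.04 t 2.9
[0.0001 0.0004 0.0673] [-0.02 -0.02 -0.17] rows>1.6
[1.000e-04 4.000e-04 1.023e-01] [-0.02 -0.02 -0.17] rows>2.5
t [190 144] [190.78190852 144.0073491 ]
s [452 186] [452.29217105 186.0378996 ]
```

View pics/k.png

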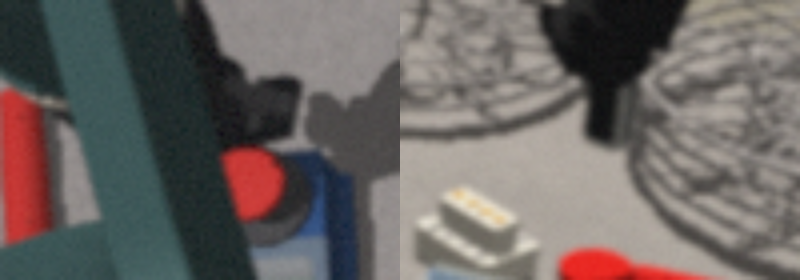

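The scene crop shows the closed fingertips at about (605,145), within a pixel of the projection, and the key below it. Pressing now.

jog_arm(steps=[-0.001, 0, 0.035, 0, 0, 0, -0.001, 0, 0.06, 0, 0, 0, -0.001, 0, 0.07, 0, 0, 0, -0.001, 0, 0.077, 0, 0, 0, -0.001, 0, 0.084, 0, 0, 0, -0.001, 0, 0.091, 0, 0, 0, -0.001, 0, 0.096, 0, 0, 0, -0.001, 0, 0.1, 0, 0, 0, -0.001, 0, 0.1, 0, 0, 0, -0.001, 0, 0.1, 0, 0, 0])

```text
time: 3.87
tcp_pos: [644.3, 310.8, 102.4]
orientation: [3.141, -0.001, 2.965]
wrist_force: [-4.9, -1.9, 8.6]
gripper_width: -0.2
finger_force: 4.3
```

jog_arm(steps=[0, 0, 0.001, 0, 0, 0, 0, 0, -0.02, 0, 0, 0, 0, 0, -0.06, 0, 0, 0, 0, 0, -0.1, 0, 0, 0, 0.1, -0.0, -0.15, 0, 0, 0, 0.22, -0.15, -0.15, 0, 0, 0, 0.22, -0.15, -0.15, 0, 0, 0, 0.22, -0.15, -0.15, 0, 0, 0, 0.22, -0.15, -0.15, 0, 0, 0, 0.22, -0.15, -0.15, 0, 0, 0], hand=0.0)

```text
time: 4.7
tcp_pos: [427.0, 215.4, 247.7]
orientation: [3.14, 0.003, 2.965]
wrist_force: [0.6, 1.2, 1.1]
gripper_width: 85.5
finger_force: 0.0
```

```bash
cat > m2.py <<'E'
from h import *
np.set_printoptions(precision=2,suppress=True)
go()
ft,fs=shoot("top","top2"),shoot("scene","scene2")
for q in("green_block","white_block1"):
  for c in("top","scene"): print(q,c,[(round(d["p"],2),[int(v) for v in d["bbox"]]) for d in r.look_for(q,c)])
a=cv2.resize(ft["pixels"][130:280,130:330],None,fx=2,fy=2);b=cv2.resize(fs["pixels"][150:300,330:480],None,fx=2,fy=2)
cv2.imwrite("pics/c2.png",np.hstack([a,b])[:,:,::-1])
E
python3 m2.py
```

```text
at [427.  215.4 247.7] [3.14 0.   2.96] q6 -1.07 t 4.7
green_block top [(0.66, [149, 205, 10, 3])]
green_block scene [(0.88, [390, 233, 25, 21])]
white_block1 top [(0.78, [292, 196, 29, 32]), (0.65, [315, 250, 32, 32]), (0.65, [279, 140, 29, 34]), (0.47, [147, 205, 8, 6])]
white_block1 scene [(0.85, [442, 292, 36, 34]), (0.73, [382, 284, 35, 33]), (0.72, [320, 279, 37, 23]), (0.69, [423, 210, 32, 22])]
```

View pics/c2.png

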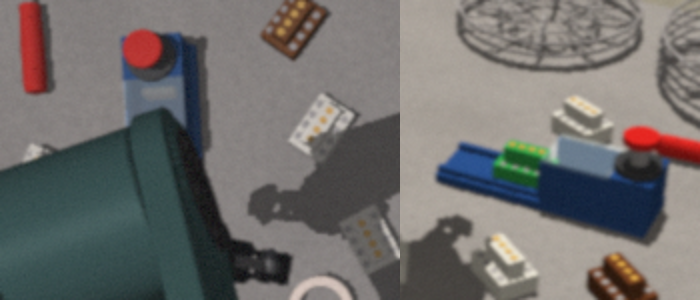

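In the scene view the green block is out of the channel (at 390,233); the arm hides it in the top view. I'll move the arm away and measure.

jog_arm(steps=[-0.04, -0.34, 0, 0, 0, 0, -0.04, -0.34, 0, 0, 0, 0, -0.04, -0.34, 0, 0, 0, 0, -0.04, -0.34, 0, 0, 0, 0, -0.04, -0.34, 0, 0, 0, 0, -0.04, -0.34, 0, 0, 0, 0, -0.04, -0.34, 0, 0, 0, 0, -0.04, -0.34, 0, 0, 0, 0, -0.04, -0.34, 0, 0, 0, 0, -0.04, -0.34, 0, 0, 0, 0])

```text
time: 5.83
tcp_pos: [409.7, -129.6, 246.6]
orientation: [-3.14, 0.002, 2.96]
wrist_force: [0.5, 0.8, 0.3]
gripper_width: 85.6
finger_force: 0.0
```

```bash
cat > m3.py <<'E'
from h import *
import sys
np.set_printoptions(precision=2,suppress=True)
go()
ft,fs=shoot("top"),shoot("scene")
for n,(xy,q,z) in dict(g=((540,300),"green_block",12),w1=((576,136),"white_block1",0),w2=((454,83),"white_block1",0),w3=((524,445),"white_block1",0)).items():
    if len(sys.argv)>1 and n not in sys.argv[1:]: continue
    try:
        for p,e in findblock(q,xy,ft,fs,z): print(n,p,round(e,3))
    except Exception as E: print(n,repr(E))
E
python3 m3.py
```

```text
at [ 409.7 -129.6  246.6] [-3.14  0.    2.96] q6 -1.86 t 5.8
g [516.16 302.33   0.04] 0.083
g [507.72 315.15   1.84] 0.273
g [515.98 303.27   3.16] 0.24
w1 [575.16 134.44   2.53] 0.083
w1 [578.1  138.67   2.54] 0.038
w1 [577.33 136.53   2.55] 0.116
w2 [453.2   82.36   3.62] 0.074
w2 [455.58  86.34   3.62] 0.073
w2 [454.74  83.6    3.59] 0.11
w3 [524.   443.8    2.71] 0.045
w3 [526.92 450.15   2.75] 0.144
w3 [525.39 445.14   2.71] 0.156
```

```bash
python3 -c "
from h import *
go((518,304,140,.045),(518,304,57.5,.045))"
```

```text
at [ 407.8 -125.3  246.3] [-3.142  0.     2.966] q6 -1.86 t 6.3
[-0.0335  0.4419  0.1063] [ -0.     0.   -12.64] rows>10.9
[-0.0335  0.4419  0.1888] [ -0.     0.   -12.64] rows>11.6
```

jog_arm(hand=0.3, steps=[-0.0335, 0.4419, 0.08, 0, 0, -12.6, -0.0335, 0.4419, 0.08, 0, 0, -12.6, -0.0335, 0.4419, 0.08, 0, 0, -12.6, -0.0335, 0.4419, 0.08, 0, 0, -12.6, -0.0335, 0.4419, 0.08, 0, 0, -12.6, -0.0335, 0.4419, 0.08, 0, 0, -12.6, -0.0335, 0.4419, 0.08, 0, 0, -12.6, -0.0335, 0.4419, 0.08, 0, 0, -12.6, -0.0335, 0.4419, 0.08, 0, 0, -12.6, -0.0335, 0.4419, 0.08, 0, 0, -12.6])

```text
time: 7.17
tcp_pos: [510.2, 273.5, 171.8]
orientation: [-3.141, 0.0, -3.098]
wrist_force: [0.4, -0.8, 0.6]
gripper_width: 59.7
finger_force: 0.0
```

jog_arm(steps=[0, 0, 0, 0, 0, 0, 0, 0, 0, 0, 0, 0, 0, 0, 0, 0, 0, 0])

```text
time: 7.42
tcp_pos: [509.6, 270.9, 171.9]
orientation: [-3.141, -0.001, -3.097]
wrist_force: [-0.3, -0.6, -0.3]
gripper_width: 59.6
finger_force: 0.0
```

```bash
python3 -c "
from h import *
go((518,304,140,.045),(518,304,57.5,.045))
print(r.get_state()['gripper_width'])
ft,fs=shoot('top'),shoot('scene')
for p,e in findblock('green_block',(517,303),ft,fs,12,(0,)): print(p,e)
"
```

```text
at [509.6 270.9 171.9] [-3.141e+00 -1.000e-03 -3.097e+00] q6 -1.25 t 7.4
[-0.0099  0.0327  0.0318] [-0.05 -0.06 -0.05] rows>1.1
[-0.01    0.0328  0.1143] [-0.05 -0.06 -0.05] rows>2.9
59.59848649415374
[4.91509069e+02 2.72720469e+02 4.64929127e-01] 0.8965404923541109
[5.14313820e+02 3.07862405e+02 3.93487670e-01] 0.3043871015973486
[5.11899370e+02 3.05964013e+02 4.00112928e-01] 0.6043312804384788
```

jog_arm(steps=[-0.01, 0.0328, 0.035, 0, 0, 0, -0.01, 0.0328, 0.035, 0, 0, 0, -0.01, 0.0328, 0.07, 0, 0, 0, -0.01, 0.0328, 0.095, 0, 0, 0, -0.01, 0.0328, 0.105, 0, 0, 0, -0.01, 0.0328, 0.114, 0, 0, 0, -0.01, 0.0328, 0.114, 0, 0, 0])

```text
time: 8.2
tcp_pos: [518.2, 303.1, 57.1]
orientation: [-3.141, -0.002, -3.1]
wrist_force: [0.8, -0.4, 0.1]
gripper_width: 59.4
finger_force: 0.0
```

jog_arm(hand=1, steps=[0, 0, 0, 0, 0, 0, 0, 0, 0, 0, 0, 0, 0, 0, 0, 0, 0, 0, 0, 0, 0, 0, 0, 0, 0, 0, 0, 0, 0, 0, 0, 0, 0, 0, 0, 0])

```text
time: 8.7
tcp_pos: [520.1, 304.5, 59.9]
orientation: [3.141, 0.003, -3.099]
wrist_force: [-0.2, -1.1, 6.4]
gripper_width: 18.8
finger_force: 59.7
```

jog_arm(steps=[0, 0, -0.02, 0, 0, 0, 0, 0, -0.05, 0, 0, 0, 0, 0, -0.08, 0, 0, 0, 0, 0, -0.12, 0, 0, 0, 0, 0, -0.12, 0, 0, 0])

```text
time: 9.12
tcp_pos: [523.2, 306.2, 186.3]
orientation: [3.137, 0.012, -3.099]
wrist_force: [0.9, 1.0, 0.1]
gripper_width: 18.0
finger_force: 63.0
```

```bash
cat > tgt.py <<'E'
from h import *
BX=(527,-199.2,-.03)
def rec(x,y): return place(np.array([[x,y,0.]]),*BX)[0][:2]
E
python3 -c "
from tgt import *
x,y=rec(90,-25);print(x,y)
go((x,y,165,-.03))"
```

```text
616.2096155323464 -226.8883458619493
at [523.2 306.2 186.3] [ 3.137  0.012 -3.099] q6 -1.20 t 9.1
[-0.0698 -0.5366  0.0196] [0.29 0.69 4.18] rows>13.0
```

jog_arm(steps=[-0.07, -0.5366, 0.0, 0, 0, 4.1, -0.07, -0.5366, 0.0, 0, 0, 4.1, -0.07, -0.5366, 0.0, 0, 0, 4.1, -0.07, -0.5366, 0.0, 0, 0, 4.1, -0.07, -0.5366, 0.0, 0, 0, 4.1, -0.07, -0.5366, 0.0, 0, 0, 4.1, -0.07, -0.5366, 0.0, 0, 0, 4.1, -0.07, -0.5366, 0.0, 0, 0, 4.1, -0.07, -0.5366, 0.0, 0, 0, 4.1, -0.07, -0.5366, 0.0, 0, 0, 4.1])

```text
time: 9.95
tcp_pos: [590.5, -108.5, 178.8]
orientation: [-3.141, 0.001, 3.113]
wrist_force: [1.9, -0.0, -1.0]
gripper_width: 18.1
finger_force: 63.0
```

jog_arm(steps=[-0.02, -0.14, 0.01, 0, 0, 0, -0.02, -0.14, 0.01, 0, 0, 0, -0.02, -0.14, 0.01, 0, 0, 0, -0.02, -0.14, 0.01, 0, 0, 0, -0.02, -0.14, 0.01, 0, 0, 0, -0.02, -0.14, 0.01, 0, 0, 0])

```text
time: 10.45
tcp_pos: [606.1, -247.6, 168.1]
orientation: [3.141, -0.0, 3.111]
wrist_force: [0.3, 0.9, -1.2]
gripper_width: 18.2
finger_force: 63.0
```

```bash
cat > over.py <<'E'
from tgt import *
import sys
a,b,q,tag=float(sys.argv[1]),float(sys.argv[2]),sys.argv[3],sys.argv[4]
x,y=rec(a,b)
go((x,y,130,BX[2]),(x,y,95,BX[2]),(x,y,80,BX[2]))
s=r.get_state();print("w",s["gripper_width"],s["finger_force"])
p=s["tcp_pos"]
fs=shoot("scene");ft=shoot("top")
for c,f in(("scene",fs),("top",ft)):
    L=[d for d in r.regions_of(q,c) if np.hypot(*(np.array(d["bbox"][:2])-proj(f,[p-[0,0,35]])[0]))<25]
    if L:
        e=fit([(f,L[0]["mask"].astype(float))],[BLOCK[0]],(p[0],p[1],BX[2]),z=p[2]-47);print(c,np.round(e[0]-[p[0],p[1],0],2),e[1])
u=proj(fs,[[x,y,60]])[0].astype(int);i=fs["pixels"][u[1]-90:u[1]+40,u[0]-80:u[0]+80,::-1]
cv2.imwrite(f"pics/{tag}.png",cv2.resize(i,None,fx=4,fy=4))
E
python3 over.py 90 -25 green_block ov1
```

```text
at [ 606.1 -247.6  168.1] [ 3.141 -0.     3.111] q6 -2.03 t 10.4
[-0.0094  0.021   0.0382] [ 0.03 -0.   -0.06] rows>1.1
[-0.0094  0.021   0.0732] [ 0.03 -0.   -0.06] rows>1.8
[-0.0094  0.021   0.0882] [ 0.03 -0.   -0.06] rows>2.2
w 18.15207773065439 62.976590394973755
scene [-0.22  0.09 -0.06] 0.21843257686343642
top [-10.51   2.96   0.03] 0.6584167889264527
```

View pics/ov1.png

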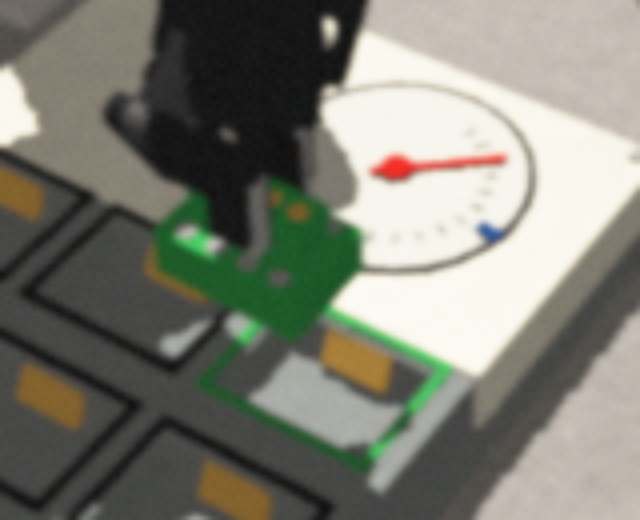

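The scene crop shows the green block held level, up-left of its recess (green frame about 330,390 in the crop); the scene camera agrees with the TCP.

```bash
cat > bx.py <<'E'
from tgt import *
from scipy.optimize import least_squares
import cv2
# fit box pose from the frames' dark/green outlines in the saved starting pictures
fs=shoot("scene");ft=shoot("top")
for c,f,png in(("scene",fs,"scene0"),("top",ft,"top0")):
    img=cv2.imread(f"pics/{png}.png");hsv=cv2.cvtColor(img,cv2.COLOR_BGR2HSV)
    g=((hsv[...,0]>45)&(hsv[...,0]<80)&(hsv[...,1]>90)&(hsv[...,2]>50)).astype(np.uint8)
    u=proj(f,[[*rec(90,-25),55]])[0];yy,xx=np.nonzero(g);k=np.hypot(xx-u[0],yy-u[1])<45
    h=cv2.convexHull(np.c_[xx[k],yy[k]].astype(np.int32));m=np.zeros((480,640),np.uint8);cv2.fillConvexPoly(m,h,1)
    F=[np.array([[a*W/2,b*H/2,55] for a in(-1,1) for b in(-1,1)],float) for W,H in((76,56),)]
    x,y=rec(90,-25)
    p,e=fit([(f,m.astype(float))],F,(x,y,-.03));print(c,"green recess",p.round(2),round(e,3),"vs",x.round(1),y.round(1))
    w=((hsv[...,1]<60)&(hsv[...,2]>120)).astype(np.uint8);w=cv2.morphologyEx(w,cv2.MORPH_OPEN,np.ones((3,3)))
    n,l=cv2.connectedComponents(w);q=proj(f,[[*rec(-20,40),55]])[0].astype(int);i=l[q[1],q[0]]
    m=np.zeros((480,640),np.uint8);yy,xx=np.nonzero(l==i);cv2.fillConvexPoly(m,cv2.convexHull(np.c_[xx,yy].astype(np.int32)),1)
    # white panel: x +-140, y 2?..155
    P=np.array([[a,b,55] for a in(-140,140) for b in(2.,155)])
    p,e=fit([(f,m.astype(float))],[P],BX);print(c,"panel",p.round(2),round(e,3),m.sum())
E
python3 bx.py
```

```text
scene green recess [ 6.1879e+02 -2.3006e+02 -2.0000e-02] 0.147 vs 616.2 -226.9
scene panel [ 544.29 -287.33   -1.03] 0.943 253042
top green recess [ 6.1562e+02 -2.3224e+02 -3.0000e-02] 0.11 vs 616.2 -226.9
top panel [ 5.2677e+02 -1.9794e+02 -3.0000e-02] 0.018 9967
```

```bash
python3 -c "
from h import *
ft=shoot('top');fs=shoot('scene')
import itertools
pts={(90,-25):(380,118),(90,-105):(534,119),(0,-25):(380,288),(0,-105):(535,291),(-90,-25):(381,462),(-90,-105):(537,465)}
A=np.array(list(pts));W=np.array([back(ft,((u+.5)/4+370-.5,(v+.5)/4+140-.5),55) for u,v in pts.values()])
M,_=cv2.estimateAffinePartial2D(A.astype(np.float64),W);print('top',M.round(3));print((A@M[:,:2].T+M[:,2]-W).round(1))
# scene: predicted corners of green frame; compare via black frames detections
S={(90,-25):(298,394),(90,-105):(265,427),(0,-25):(254,370),(0,-105):(220,400),(-90,-25):(213,348)}
A=np.array(list(S));W=np.array([back(fs,u,55) for u in S.values()])
M,_=cv2.estimateAffinePartial2D(A.astype(np.float64),W);print('scene',M.round(3));print((A@M[:,:2].T+M[:,2]-W).round(1))
"
```

```text
top [[ 9.99000e-01  3.20000e-02  5.26306e+02]
 [-3.20000e-02  9.99000e-01 -2.04474e+02]]
[[ 0.4  0.3]
 [-0.5  0.2]
 [-0.  -0. ]
 [-0.1 -0.3]
 [ 0.2  0.1]
 [ 0.  -0.2]]
scene [[ 9.97000e-01  6.60000e-02  5.28442e+02]
 [-6.60000e-02  9.97000e-01 -1.98284e+02]]
[[-0.8  0.9]
 [ 0.  -0.7]
 [-0.6  0.4]
 [ 0.5 -1.2]
 [ 0.9  0.6]]
```

```bash
python3 -c "
from tgt import *
fs=shoot('scene')
x,y=rec(90,-25);u=proj(fs,[[x,y,60]])[0].astype(int)-[80,90]
for c in((342,378),(325,307),(465,372),(365,475),(200,383)): print(back(fs,(np.array(c)+.5)/4-.5+u,55))
"; sed -i 's/^BX=.*/BX=(528.5,-202.3,-.032)/' tgt.py; python3 -c "
from tgt import *
x,y=rec(90,-25);print(x,y);go((x,y,130,BX[2]),(x,y,92,BX[2]))"
```

```text
[ 624.31592732 -226.14170289]
[ 597.87079184 -198.09132543]
[ 663.6515303  -199.03263829]
[ 657.71324898 -261.68541721]
[ 578.49422505 -256.52116552]
617.6540604583688 -230.1667095973946
at [ 606.4 -246.1  168.4] [-3.142 -0.     3.114] q6 -2.03 t 10.9
[-0.0108  0.0162  0.0384] [-0.   -0.    0.25] rows>1.0
[-0.0108  0.0162  0.0764] [-0.   -0.    0.25] rows>1.9
```

jog_arm(steps=[-0.0115, 0.0162, 0.035, 0, 0, 0.2, -0.0115, 0.0162, 0.045, 0, 0, 0.2, -0.0115, 0.0162, 0.053, 0, 0, 0.2, -0.0115, 0.0162, 0.058, 0, 0, 0.2, -0.0115, 0.0162, 0.062, 0, 0, 0.2, -0.0115, 0.0162, 0.066, 0, 0, 0.2, -0.0115, 0.0162, 0.07, 0, 0, 0.2, -0.0115, 0.0162, 0.07, 0, 0, 0.2])

```text
time: 11.57
tcp_pos: [618.2, -231.4, 98.0]
orientation: [-3.141, 0.0, 3.109]
wrist_force: [0.3, 0.3, -0.8]
gripper_width: 18.2
finger_force: 63.0
```

jog_arm(steps=[0, 0.001, 0.004, 0, 0, 0, 0, 0.001, 0.007, 0, 0, 0, 0, 0.001, 0.01, 0, 0, 0, 0, 0.001, 0.013, 0, 0, 0, 0, 0.001, 0.016, 0, 0, 0, 0, 0.001, 0.018, 0, 0, 0, 0, 0.001, 0.018, 0, 0, 0])

```text
time: 12.15
tcp_pos: [618.4, -230.7, 82.0]
orientation: [-3.14, 0.001, 3.109]
wrist_force: [-4.2, -2.1, 11.8]
gripper_width: 18.0
finger_force: 64.7
```

jog_arm(steps=[0, 0, 0.002, 0, 0, 0, 0, 0, 0.004, 0, 0, 0, 0, 0, 0.004, 0, 0, 0])

```text
time: 12.4
tcp_pos: [618.0, -230.8, 81.1]
orientation: [-3.14, 0.0, 3.11]
wrist_force: [-14.0, 0.4, 36.2]
gripper_width: 18.1
finger_force: 68.4
```

jog_arm(hand=0.4, steps=[0, 0, -0.004, 0, 0, 0, 0, 0, -0.004, 0, 0, 0, 0, 0, -0.004, 0, 0, 0, 0, 0, -0.004, 0, 0, 0, 0, 0, -0.03, 0, 0, 0, 0, 0, -0.05, 0, 0, 0, 0, 0, -0.05, 0, 0, 0])

```text
time: 12.98
tcp_pos: [620.5, -230.8, 129.2]
orientation: [-3.14, 0.005, 3.109]
wrist_force: [0.7, -0.5, -0.0]
gripper_width: 51.1
finger_force: 0.0
```

jog_arm(hand=1, steps=[0, 0, 0.0, 0, 0, 0, 0, 0, 0, 0, 0, 0, 0, 0, 0, 0, 0, 0, 0, 0, 0.015, 0, 0, 0, 0, 0, 0.023, 0, 0, 0, 0, 0, 0.028, 0, 0, 0, 0, 0, 0.033, 0, 0, 0, 0, 0, 0.036, 0, 0, 0, 0, 0, 0.036, 0, 0, 0])

```text
time: 13.73
tcp_pos: [617.0, -229.7, 94.9]
orientation: [3.142, -0.002, 3.11]
wrist_force: [-14.2, 5.6, 39.9]
gripper_width: -0.0
finger_force: 20.0
```

jog_arm(hand=0.3, steps=[0, 0, -0.03, 0, 0, 0, 0, 0, -0.07, 0, 0, 0, 0, 0, -0.1, 0, 0, 0, 0.04, 0, -0.12, 0, 0, 0, 0.08, 0, -0.12, 0, 0, 0, 0.12, 0, -0.12, 0, 0, 0, 0.16, 0, -0.12, 0, 0, 0, 0.16, 0, -0.12, 0, 0, 0, 0.16, 0, -0.12, 0, 0, 0])

```text
time: 14.48
tcp_pos: [455.8, -224.0, 209.8]
orientation: [3.14, -0.002, 3.108]
wrist_force: [0.5, 0.1, -0.1]
gripper_width: 60.1
finger_force: 0.0
```

```bash
python3 m3.py w1 w2 w3; python3 -c "
from h import *
go((455,84.5,120,.465))"
```

```text
at [ 455.8 -224.   209.8] [ 3.14 -0.    3.11] q6 -2.13 t 14.5
w1 [573.82 135.54   2.56] 0.06
w1 [577.41 139.     2.54] 0.042
w1 [575.28 136.46  -0.57] 0.106
w2 [452.81  82.13   0.49] 0.063
w2 [456.15  85.61   0.45] 0.042
w2 [455.19  83.84   0.46] 0.096
w3 [523.63 443.59  -0.41] 0.073
w3 [526.62 448.52   2.7 ] 0.185
w3 [524.97 444.85  -0.41] 0.166
at [ 459.3 -225.   210.1] [-3.141  0.     3.11 ] q6 -2.13 t 14.9
[0.0141 0.3092 0.09  ] [-1.000e-02  0.000e+00 -2.846e+01] rows>7.7
```

jog_arm(steps=[0.0135, 0.3085, 0.09, 0, 0, -28.5, 0.0135, 0.3085, 0.09, 0, 0, -28.5, 0.0135, 0.3085, 0.09, 0, 0, -28.5, 0.0135, 0.3085, 0.09, 0, 0, -28.5, 0.0135, 0.3085, 0.09, 0, 0, -28.5, 0.0135, 0.3085, 0.09, 0, 0, -28.5, 0.0135, 0.3085, 0.09, 0, 0, -28.5, 0.0135, 0.3085, 0.09, 0, 0, -28.5, 0.0135, 0.3085, 0.09, 0, 0, -28.5, 0.0135, 0.3085, 0.09, 0, 0, -28.5])

```text
time: 15.72
tcp_pos: [454.7, 85.6, 119.6]
orientation: [3.141, -0.001, -2.672]
wrist_force: [0.2, -1.1, 0.2]
gripper_width: 59.7
finger_force: 0.0
```

```bash
python3 -c "
from h import *
go((455.8,85,48,.46))"
```

```text
at [454.7  85.6 119.6] [ 3.141e+00 -1.000e-03 -2.672e+00] q6 -2.00 t 15.7
[-0.0008 -0.001   0.0716] [ 0.02 -0.07  0.53] rows>1.7
```

jog_arm(steps=[-0.001, -0.001, 0.03, 0, 0, 0.5, -0.001, -0.001, 0.05, 0, 0, 0.5, -0.001, -0.001, 0.062, 0, 0, 0.5, -0.001, -0.001, 0.0716, 0, 0, 0.5, -0.001, -0.001, 0.0716, 0, 0, 0.5])

```text
time: 16.13
tcp_pos: [455.8, 82.5, 47.3]
orientation: [3.141, -0.002, -2.686]
wrist_force: [-0.5, -0.3, -0.7]
gripper_width: 59.8
finger_force: 0.0
```

jog_arm(hand=1, steps=[0, 0, 0, 0, 0, 0, 0, 0, 0, 0, 0, 0, 0, 0, 0, 0, 0, 0, 0, 0, 0, 0, 0, 0, 0, 0, 0, 0, 0, 0, 0, 0, 0, 0, 0, 0, 0, 0, -0.03, 0, 0, 0, 0, 0, -0.07, 0, 0, 0, 0, 0, -0.11, 0, 0, 0, 0, 0, -0.11, 0, 0, 0])

```text
time: 16.97
tcp_pos: [460.8, 83.7, 165.5]
orientation: [-3.136, 0.011, -2.685]
wrist_force: [0.9, 0.7, 0.2]
gripper_width: 18.3
finger_force: 59.1
```

```bash
python3 -c "
from tgt import *
x,y=rec(0,-25);print(x,y)
go((x,y,150,BX[2]))"
```

```text
527.700136526343 -227.2872010922294
at [460.8  83.7 165.5] [-3.136  0.011 -2.685] q6 -2.00 t 17.0
[ 0.0773 -0.3086  0.0162] [-0.13  0.7  28.  ] rows>7.6
```

jog_arm(steps=[0.077, -0.3086, 0.01, 0, 0, 28, 0.077, -0.3086, 0.01, 0, 0, 28, 0.077, -0.3086, 0.01, 0, 0, 28, 0.077, -0.3086, 0.01, 0, 0, 28, 0.077, -0.3086, 0.01, 0, 0, 28, 0.077, -0.3086, 0.01, 0, 0, 28, 0.077, -0.3086, 0.01, 0, 0, 28, 0.077, -0.3086, 0.01, 0, 0, 28, 0.077, -0.3086, 0.01, 0, 0, 28, 0.077, -0.3086, 0.01, 0, 0, 28])

```text
time: 17.8
tcp_pos: [523.2, -228.9, 148.6]
orientation: [-3.141, 0.0, 3.107]
wrist_force: [0.5, 0.8, -0.9]
gripper_width: 18.5
finger_force: 59.1
```

```bash
sed -i 's/^BX=.*/BX=(528.7,-202.7,-.032)/' tgt.py; python3 over.py 0 -25 white_block1 ov2
```

```text
at [ 523.2 -228.9  148.6] [-3.141  0.     3.107] q6 -2.07 t 17.8
[-0.0047  0.0014  0.0186] [-0.01  0.02 -0.17] rows>0.5
[-0.0047  0.0014  0.0536] [-0.01  0.02 -0.17] rows>1.3
[-0.0047  0.0014  0.0686] [-0.01  0.02 -0.17] rows>1.6
w 18.50453374462747 59.13625180721283
scene [ 1.31 -0.27 -0.04] 0.21818922846105682
top [-23.54   7.09   0.34] 0.6798187550326869
```

jog_arm(steps=[-0.0038, 0.0012, 0.03, 0, 0, 0, -0.0038, 0.0012, 0.04, 0, 0, 0, -0.0038, 0.0012, 0.045, 0, 0, 0, -0.0038, 0.0012, 0.05, 0, 0, 0, -0.0038, 0.0012, 0.054, 0, 0, 0, -0.0038, 0.0012, 0.058, 0, 0, 0, -0.0038, 0.0012, 0.062, 0, 0, 0, -0.0038, 0.0012, 0.066, 0, 0, 0, -0.0038, 0.0012, 0.069, 0, 0, 0, -0.0038, 0.0012, 0.069, 0, 0, 0])

```text
time: 18.83
tcp_pos: [535.6, -228.1, 87.1]
orientation: [-3.136, 0.017, 3.109]
wrist_force: [7.3, 7.2, 42.2]
gripper_width: 18.4
finger_force: 72.6
```

jog_arm(steps=[0, 0, -0.02, 0, 0, 0, 0, 0, -0.025, 0, 0, 0, 0, 0, -0.025, 0, 0, 0])

```text
time: 19.08
tcp_pos: [527.6, -226.1, 106.3]
orientation: [-3.14, 0.002, 3.11]
wrist_force: [0.6, -0.2, -0.8]
gripper_width: 18.4
finger_force: 66.8
```

```bash
python3 over.py 0 -25 white_block1 ov3; python3 -c "
import cv2,numpy as np
cv2.imwrite('pics/ov23.png',np.hstack([cv2.resize(cv2.imread(f'pics/ov{i}.png'),(400,325)) for i in(2,3)]))"
```

```text
at [ 527.6 -226.1  106.3] [-3.14e+00  2.00e-03  3.11e+00] q6 -2.06 t 19.1
[-0.0004 -0.0016 -0.0237] [-0.07  0.11  0.04] rows>0.6
[-0.0004 -0.0016  0.0113] [-0.07  0.11  0.04] rows>0.3
[-0.0003 -0.0015  0.0263] [-0.07  0.11  0.04] rows>0.6
w 18.367648683796244 66.77209854125977
scene [-10.62   2.81  -0.2 ] 0.31124386026463513
top [-18.12   8.13   0.3 ] 0.6546074745412445
```

View pics/ov23.png

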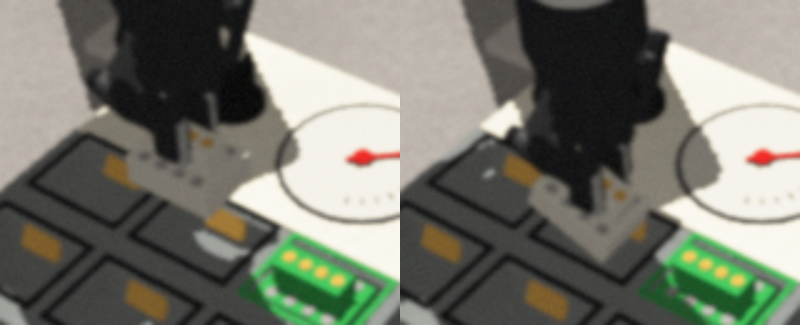

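The left crop shows the white level above the recess. The right crop, after the attempt, shows its far-left end up, so it pitched in the grip after catching the -x rim. The green one is seated. I'll set the white back on the bench and regrip.

```bash
python3 -c "
from tgt import *
go((465,75,150,-.032))"
```

```text
at [ 526.1 -226.   103.6] [ 3.141e+00 -2.000e-03  3.110e+00] q6 -2.06 t 19.3
[ 0.0708  0.2989 -0.0461] [ 0.03 -0.1  -0.  ] rows>7.4
```

jog_arm(steps=[0, 0, -0.03, 0, 0, 0, 0, 0, -0.05, 0, 0, 0, 0.0708, 0.2989, -0.05, 0, 0, 0, 0.0708, 0.2989, -0.05, 0, 0, 0, 0.0708, 0.2989, -0.05, 0, 0, 0, 0.0708, 0.2989, -0.05, 0, 0, 0, 0.0708, 0.2989, -0.05, 0, 0, 0, 0.0708, 0.2989, -0.05, 0, 0, 0, 0.0708, 0.2989, -0.05, 0, 0, 0, 0.0708, 0.2989, -0.05, 0, 0, 0])

```text
time: 20.12
tcp_pos: [462.4, 78.6, 153.3]
orientation: [3.14, -0.005, 3.111]
wrist_force: [-0.8, 0.7, -0.6]
gripper_width: 18.3
finger_force: 66.8
```

jog_arm(steps=[0.008, 0.03, 0.0, 0, 0, 0, 0.008, 0.03, 0.03, 0, 0, 0, 0.008, 0.03, 0.055, 0, 0, 0, 0.008, 0.03, 0.055, 0, 0, 0])

```text
time: 20.45
tcp_pos: [454.6, 105.1, 95.5]
orientation: [-3.14, -0.009, 3.111]
wrist_force: [-1.6, 0.2, -0.6]
gripper_width: 18.3
finger_force: 66.8
```

jog_arm(steps=[-0.02, -0.01, 0.01, 0, 0, 0, -0.02, -0.01, 0.02, 0, 0, 0, -0.02, -0.01, 0.028, 0, 0, 0, -0.02, -0.01, 0.034, 0, 0, 0, -0.02, -0.01, 0.039, 0, 0, 0, -0.02, -0.01, 0.043, 0, 0, 0, -0.02, -0.01, 0.046, 0, 0, 0, -0.02, -0.01, 0.046, 0, 0, 0])

```text
time: 21.12
tcp_pos: [477.8, 94.2, 54.2]
orientation: [-3.141, -0.001, 3.109]
wrist_force: [-2.4, -0.6, 8.4]
gripper_width: 18.1
finger_force: 68.1
```

jog_arm(hand=0.4, steps=[0, 0, 0, 0, 0, 0, 0, 0, 0, 0, 0, 0, 0, 0, 0, 0, 0, 0, 0, 0, -0.03, 0, 0, 0, 0, 0, -0.07, 0, 0, 0, 0, 0, -0.1, 0, 0, 0, 0, -0.2, -0.15, 0, 0, 0, 0, -0.2, -0.15, 0, 0, 0, 0, -0.2, -0.15, 0, 0, 0, 0, -0.2, -0.15, 0, 0, 0])

```text
time: 21.95
tcp_pos: [472.9, -68.7, 194.9]
orientation: [-3.141, 0.001, 3.111]
wrist_force: [0.2, 1.4, -0.2]
gripper_width: 51.9
finger_force: 0.0
```

```bash
sed -i 's/w2=((454,83)/w2=((475,95)/' m3.py; python3 m3.py w1 w2 w3;python3 -c "
from h import *
fs=shoot('scene');i=fs['pixels'][190:440,180:480,::-1];cv2.imwrite('pics/s4.png',cv2.resize(i,None,fx=2.4,fy=2.4))"
```

```text
at [472.9 -68.7 194.9] [-3.14  0.    3.11] q6 -1.83 t 21.9
w1 [573.91 134.39  -0.61] 0.113
w1 [577.51 137.85  -0.65] 0.075
w1 [575.76 135.85  -0.62] 0.125
w2 [458.99  93.32   3.13] 0.04
w2 [461.43  96.33   3.09] 0.05
w2 [460.23  93.97  -0.03] 0.082
w3 [523.65 443.56  -0.42] 0.079
w3 [527.2  446.46   2.66] 0.125
w3 [525.47 445.15   2.72] 0.148
```

View pics/s4.png

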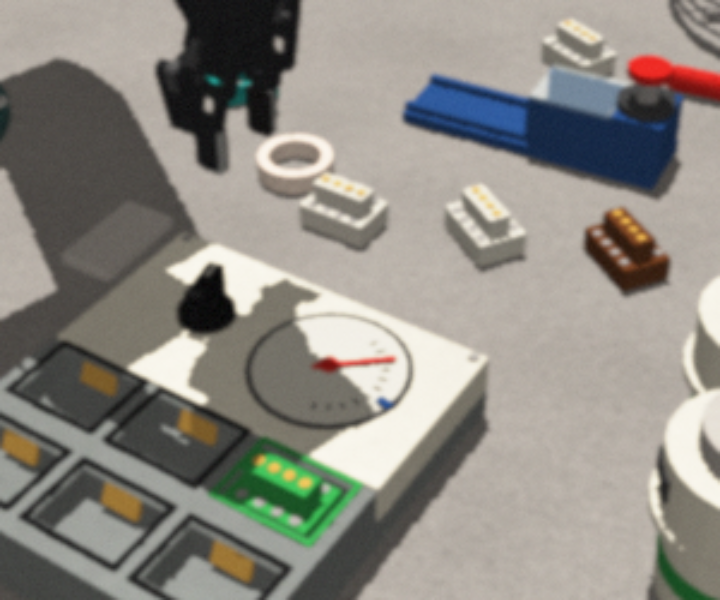

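The view shows the white block upright again (342,208 in the crop) and the green one seated flush. Regripping.

```bash
python3 -c "
from tgt import *
go((461,95.6,110,-.03),(461,95.6,48,-.03))"
```

```text
at [472.9 -66.  193.5] [ 3.141e+00 -1.000e-03  3.111e+00] q6 -1.82 t 22.4
[0.0166 0.1611 0.0836] [ 0.02 -0.07 -0.02] rows>4.4
[0.0166 0.1611 0.1456] [ 0.02 -0.07 -0.02] rows>5.2
```

jog_arm(steps=[0.0166, 0.161, 0.07, 0, 0, 0, 0.0166, 0.161, 0.07, 0, 0, 0, 0.0166, 0.161, 0.07, 0, 0, 0, 0.0166, 0.161, 0.07, 0, 0, 0, 0.0166, 0.161, 0.07, 0, 0, 0, 0.0166, 0.161, 0.07, 0, 0, 0, 0.0166, 0.161, 0.1, 0, 0, 0, 0.0166, 0.161, 0.13, 0, 0, 0, 0.0166, 0.161, 0.1456, 0, 0, 0, 0.0166, 0.161, 0.1456, 0, 0, 0])

```text
time: 23.23
tcp_pos: [460.1, 93.4, 46.2]
orientation: [-3.141, -0.005, 3.11]
wrist_force: [0.6, 0.3, 0.4]
gripper_width: 51.4
finger_force: 0.0
```

jog_arm(hand=1, steps=[0, 0, 0, 0, 0, 0, 0, 0, 0, 0, 0, 0, 0, 0, 0, 0, 0, 0, 0, 0, 0, 0, 0, 0, 0, 0, 0, 0, 0, 0, 0, 0, 0, 0, 0, 0, 0, 0, -0.03, 0, 0, 0, 0, 0, -0.07, 0, 0, 0, 0, 0, -0.1, 0, 0, 0, 0, 0, -0.1, 0, 0, 0])

```text
time: 24.07
tcp_pos: [465.9, 94.3, 154.3]
orientation: [3.141, 0.011, 3.109]
wrist_force: [1.2, 0.3, -0.6]
gripper_width: 18.2
finger_force: 59.1
```

```bash
python3 -c "
from tgt import *
x,y=rec(0,-25);print(x,y)
go((x,y,150,BX[2]))"
```

```text
527.9001365263431 -227.68720109222937
at [465.9  94.3 154.3] [3.141 0.011 3.109] q6 -1.48 t 24.1
[-0.0723 -0.3198  0.0048] [ 0.05  0.62 -0.01] rows>7.9
```

jog_arm(steps=[-0.077, -0.3198, 0.0, 0, 0, 0, -0.077, -0.3198, 0.0, 0, 0, 0, -0.077, -0.3198, 0.0, 0, 0, 0, -0.077, -0.3198, 0.0, 0, 0, 0, -0.077, -0.3198, 0.0, 0, 0, 0, -0.077, -0.3198, 0.0, 0, 0, 0, -0.077, -0.3198, 0.0, 0, 0, 0, -0.077, -0.3198, 0.0, 0, 0, 0, -0.077, -0.3198, 0.0, 0, 0, 0, -0.077, -0.3198, 0.0, 0, 0, 0])

```text
time: 24.9
tcp_pos: [528.8, -230.3, 148.5]
orientation: [-3.141, 0.001, 3.106]
wrist_force: [-0.9, 0.1, -0.2]
gripper_width: 18.1
finger_force: 59.2
```

```bash
python3 over.py 0 -25 white_block1 ov5
```

```text
at [ 528.8 -230.3  148.5] [-3.141e+00  1.000e-03  3.106e+00] q6 -2.07 t 24.9
[0.001  0.0026 0.0185] [-0.03  0.05 -0.21] rows>0.4
[0.001  0.0026 0.0535] [-0.03  0.05 -0.21] rows>1.3
[0.001  0.0026 0.0685] [-0.03  0.05 -0.21] rows>1.6
w 18.11595873620343 59.19473469257355
scene [ 0.28 -0.34 -0.03] 0.2276673741076597
top [-28.62   7.8   -0.03] 0.6772801466806788
```

Consistent now. Descending, and stopping part way to check force.

jog_arm(steps=[0.0008, 0.002, 0.02, 0, 0, 0, 0.0008, 0.002, 0.035, 0, 0, 0, 0.0008, 0.002, 0.042, 0, 0, 0, 0.0008, 0.002, 0.047, 0, 0, 0, 0.0008, 0.002, 0.05, 0, 0, 0, 0.0008, 0.002, 0.05, 0, 0, 0, 0.0008, 0.002, 0.05, 0, 0, 0])

```text
time: 25.68
tcp_pos: [530.7, -226.5, 102.7]
orientation: [-3.139, 0.007, 3.111]
wrist_force: [-1.8, 0.2, 24.0]
gripper_width: 18.3
finger_force: 64.7
```

```bash
python3 -c "
from tgt import *
s=r.get_state();F=s['wrist_force'];T=s['wrist_torque'];print(F,T,'dx,dy mm',-T[1]/F[2]*1000,T[0]/F[2]*1000,s['tcp_pos'])
f=shoot('scene');u=proj(f,[[*rec(0,-25),60]])[0].astype(int);i=f['pixels'][u[1]-60:u[1]+50,u[0]-60:u[0]+80,::-1]
cv2.imwrite('pics/ov6.png',cv2.resize(i,None,fx=5,fy=5,interpolation=cv2.INTER_CUBIC))"
```

```text
[-1.79203082  0.18547015 23.969109  ] [0.74061418 0.17828816 0.08977784] dx,dy mm -7.438247458543879 30.898694576881645 [ 530.6832864  -226.47897265  102.6534909 ]
```

View pics/ov6.png

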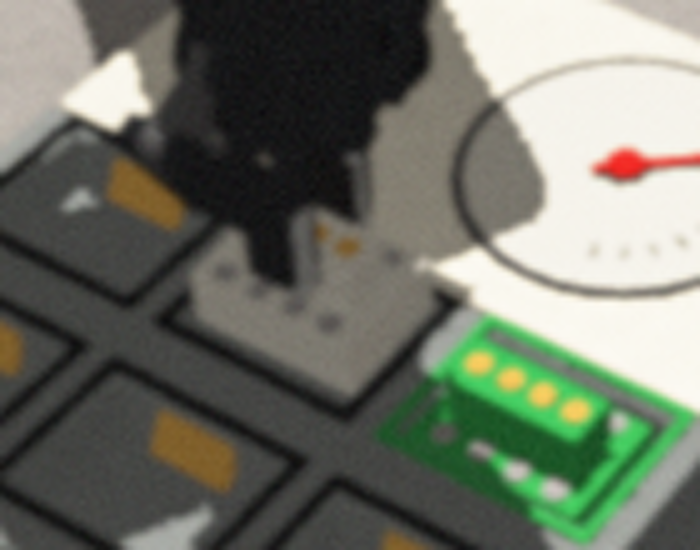

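The crop shows the white block sitting on the rim, shifted toward +y, with a dark gap along its -y side. The torque agrees, so I'll shift -y.

jog_arm(steps=[0, 0, -0.01, 0, 0, 0, 0.0, -0.003, -0.01, 0, 0, 0, 0, -0.003, -0.01, 0, 0, 0, 0, -0.003, -0.004, 0, 0, 0, 0, -0.003, 0, 0, 0, 0, 0, -0.003, 0.003, 0, 0, 0, 0, -0.003, 0.003, 0, 0, 0])

```text
time: 26.32
tcp_pos: [528.0, -229.2, 94.4]
orientation: [3.142, 0.0, 3.109]
wrist_force: [4.0, -0.3, -1.8]
gripper_width: 18.2
finger_force: 60.0
```

```bash
cat > ft.py <<'E'
from h import *
s=r.get_state();F=s['wrist_force'];T=s['wrist_torque'];print(F.round(1),T.round(2),s['tcp_pos'].round(1),s['orientation'].round(3),s['gripper_width'].round(1))
E
python3 ft.py
```

```text
Traceback (most recent call last):
  File "ft.py", line 2, in <module>
    s=r.get_state();F=s['wrist_force'];T=s['wrist_torque'];print(F.round(1),T.round(2),s['tcp_pos'].round(1),s['orientation'].round(3),s['gripper_width'].round(1))
                                                                                                                                       ^^^^^^^^^^^^^^^^^^^^^^^^
AttributeError: 'float' object has no attribute 'round'
```

jog_arm(steps=[-0.001, 0, 0.004, 0, 0, 0, -0.001, 0, 0.007, 0, 0, 0, -0.001, 0, 0.01, 0, 0, 0, -0.001, 0, 0.013, 0, 0, 0, -0.001, 0, 0.015, 0, 0, 0, -0.001, 0, 0.015, 0, 0, 0])

```text
time: 26.82
tcp_pos: [528.2, -228.9, 82.3]
orientation: [-3.141, -0.001, 3.11]
wrist_force: [-5.3, 1.9, 22.1]
gripper_width: 18.4
finger_force: 63.5
```

jog_arm(hand=0.4, steps=[0, 0, -0.003, 0, 0, 0, 0, 0, -0.003, 0, 0, 0, 0, 0, -0.003, 0, 0, 0, 0, 0, -0.025, 0, 0, 0, 0, 0, -0.04, 0, 0, 0, 0, 0, -0.04, 0, 0, 0])

```text
time: 27.32
tcp_pos: [529.9, -229.6, 122.3]
orientation: [-3.14, 0.003, 3.109]
wrist_force: [-0.1, 0.2, 0.0]
gripper_width: 51.2
finger_force: 0.0
```

jog_arm(hand=1, steps=[0, 0, 0.0, 0, 0, 0, 0, 0, 0, 0, 0, 0, 0, 0, 0, 0, 0, 0, 0, 0, 0, 0, 0, 0, 0, 0, 0.01, 0, 0, 0, 0, 0, 0.015, 0, 0, 0, 0, 0, 0.02, 0, 0, 0, 0, 0, 0.024, 0, 0, 0, 0, 0, 0.0255, 0, 0, 0, 0, 0, 0.0255, 0, 0, 0])

```text
time: 28.15
tcp_pos: [528.1, -229.0, 95.1]
orientation: [3.141, -0.001, 3.109]
wrist_force: [-2.8, 0.2, 7.1]
gripper_width: 0.0
finger_force: 3.5
```

```bash
sed -i 's/^BX=.*/BX=(528.8,-204,-.032)/' tgt.py; python3 -c "
from tgt import *
go((500,-60,230,-.59),(577,137.7,150,-.59))"
```

```text
at [ 528.1 -229.    95.1] [ 3.141e+00 -1.000e-03  3.109e+00] q6 -2.07 t 28.1
[ 0.0337  0.168  -0.1349] [-1.000e-02 -7.000e-02  3.196e+01] rows>5.2
[-0.037   0.3681 -0.0549] [-1.000e-02 -7.000e-02  3.196e+01] rows>9.0
```

jog_arm(hand=0.3, steps=[0, 0, -0.035, 0, 0, 0, 0, 0, -0.07, 0, 0, 5, 0.0337, 0.168, -0.135, 0, 0, 32, 0.0337, 0.168, -0.135, 0, 0, 32, 0.0337, 0.168, -0.135, 0, 0, 32, 0.0337, 0.168, -0.135, 0, 0, 32, 0.0337, 0.168, -0.135, 0, 0, 32, 0.0337, 0.168, -0.135, 0, 0, 32, 0.0337, 0.168, -0.135, 0, 0, 32, 0.0337, 0.168, -0.135, 0, 0, 32])

```text
time: 28.98
tcp_pos: [500.6, -60.7, 229.5]
orientation: [-3.141, 0.0, 2.551]
wrist_force: [-0.1, -0.1, -0.6]
gripper_width: 60.2
finger_force: 0.0
```

```bash
python3 m3.py w1 w3; python3 -c "
from tgt import *
go((577,137.7,110,-.6))"
```

```text
at [500.6 -60.7 229.5] [-3.14  0.    2.55] q6 -1.24 t 29.0
w1 [574.36 135.51   2.54] 0.058
w1 [577.52 139.    -0.62] 0.064
w1 [575.45 136.57  -0.56] 0.108
w3 [524.55 452.2   -0.59] 0.228
w3 [524.55 452.2   -0.59] 0.228
at [500.4 -60.9 229.4] [-3.141e+00 -1.000e-03  2.549e+00] q6 -1.24 t 29.3
[0.0472 0.2076 0.1194] [-0.03 -0.04  0.45] rows>5.9
```

jog_arm(steps=[0.0475, 0.207, 0.12, 0, 0, 0.4, 0.0475, 0.207, 0.12, 0, 0, 0.4, 0.0475, 0.207, 0.12, 0, 0, 0.4, 0.0475, 0.207, 0.12, 0, 0, 0.4, 0.0475, 0.207, 0.12, 0, 0, 0.4, 0.0475, 0.207, 0.12, 0, 0, 0.4, 0.0475, 0.207, 0.12, 0, 0, 0.4, 0.0475, 0.207, 0.12, 0, 0, 0.4])

```text
time: 29.95
tcp_pos: [575.8, 139.2, 108.3]
orientation: [-3.14, -0.002, 2.546]
wrist_force: [-0.7, -0.3, 0.9]
gripper_width: 59.7
finger_force: 0.0
```

```bash
python3 -c "
from tgt import *
go((576.4,137,47.5,-.6))"
```

```text
at [575.8 139.2 108.3] [-3.140e+00 -2.000e-03  2.546e+00] q6 -0.85 t 29.9
[-0.0018 -0.0014  0.0608] [-0.12 -0.11  0.26] rows>1.5
```

jog_arm(steps=[-0.0018, -0.0014, 0.03, 0, 0, 0, -0.0018, -0.0014, 0.048, 0, 0, 0, -0.0018, -0.0014, 0.0605, 0, 0, 0, -0.0018, -0.0014, 0.0605, 0, 0, 0, -0.0018, -0.0014, 0.0605, 0, 0, 0])

```text
time: 30.37
tcp_pos: [576.7, 134.7, 49.7]
orientation: [-3.141, -0.001, 2.542]
wrist_force: [-0.3, -1.0, 0.3]
gripper_width: 59.8
finger_force: 0.0
```

jog_arm(hand=1, steps=[0, 0, 0, 0, 0, 0, 0, 0, 0, 0, 0, 0, 0, 0, 0, 0, 0, 0, 0, 0, 0, 0, 0, 0, 0, 0, 0, 0, 0, 0, 0, 0, -0.03, 0, 0, 0, 0, 0, -0.07, 0, 0, 0, 0, 0, -0.1, 0, 0, 0, 0, 0, -0.1, 0, 0, 0, 0, 0, -0.1, 0, 0, 0])

```text
time: 31.2
tcp_pos: [578.7, 136.4, 152.0]
orientation: [3.138, 0.004, 2.544]
wrist_force: [-1.1, -1.2, -0.9]
gripper_width: 18.5
finger_force: 59.0
```

```bash
python3 -c "
from tgt import *
x,y=rec(-90,-25);print(x,y)
go((x,y,150,BX[2]))"
```

```text
438.0462125943172 -226.10769258706418
at [578.7 136.4 152. ] [3.138 0.004 2.544] q6 -0.86 t 31.2
[-0.0877 -0.3788  0.0011] [  0.13   0.29 -32.4 ] rows>9.3
```

jog_arm(steps=[-0.087, -0.3788, 0.0, 0, 0, -32.4, -0.087, -0.3788, 0.0, 0, 0, -32.4, -0.087, -0.3788, 0.0, 0, 0, -32.4, -0.087, -0.3788, 0.0, 0, 0, -32.4, -0.087, -0.3788, 0.0, 0, 0, -32.4, -0.087, -0.3788, 0.0, 0, 0, -32.4, -0.087, -0.3788, 0.0, 0, 0, -32.4, -0.087, -0.3788, 0.0, 0, 0, -32.4, -0.087, -0.3788, 0.0, 0, 0, -32.4, -0.087, -0.3788, 0.0, 0, 0, -32.4])

```text
time: 32.03
tcp_pos: [433.4, -228.6, 148.4]
orientation: [-3.142, -0.002, 3.108]
wrist_force: [1.3, 0.0, 0.2]
gripper_width: 18.0
finger_force: 59.1
```

jog_arm(steps=[0, 0, 0, 0, 0, 0, 0, 0, 0, 0, 0, 0, 0, 0, 0, 0, 0, 0])

```text
time: 32.28
tcp_pos: [435.0, -224.9, 148.5]
orientation: [3.14, -0.002, 3.109]
wrist_force: [-1.0, 0.1, -0.5]
gripper_width: 18.2
finger_force: 59.1
```

```bash
python3 over.py -90 -25 white_block1 ov7
```

```text
at [ 435.  -224.9  148.5] [ 3.140e+00 -2.000e-03  3.109e+00] q6 -2.16 t 32.3
[-0.0031 -0.0011  0.0185] [ 0.1  -0.1  -0.06] rows>0.5
[-0.0032 -0.0012  0.0535] [ 0.1  -0.1  -0.06] rows>1.3
[-0.0032 -0.0012  0.0685] [ 0.1  -0.1  -0.06] rows>1.6
w 18.184120822556636 59.09108340740204
scene [ 3.47 -1.07 -0.09] 0.22573546292348567
top [-3.34 -0.58 -0.05] 0.5784926886133852
```

jog_arm(steps=[-0.002, -0.0012, 0.02, 0, 0, 0, -0.002, -0.0012, 0.035, 0, 0, 0, -0.002, -0.0012, 0.042, 0, 0, 0, -0.002, -0.0012, 0.047, 0, 0, 0, -0.002, -0.0012, 0.05, 0, 0, 0, -0.002, -0.0012, 0.053, 0, 0, 0, -0.002, -0.0012, 0.053, 0, 0, 0, -0.002, -0.0012, 0.053, 0, 0, 0])

```text
time: 33.15
tcp_pos: [437.4, -226.5, 96.5]
orientation: [3.141, -0.001, 3.109]
wrist_force: [-0.1, 4.7, -3.2]
gripper_width: 18.0
finger_force: 58.9
```

```bash
sed -i 's/,s\[.gripper_width.\].round(1)//' ft.py; python3 ft.py
```

```text
[-0.1  4.7 -3.2] [ 0.86 -0.18  0.07] [ 437.4 -226.5   96.5] [ 3.141e+00 -1.000e-03  3.109e+00]
```

jog_arm(steps=[0, 0.0005, 0.004, 0, 0, 0, 0, 0.0005, 0.007, 0, 0, 0, 0, 0.0005, 0.01, 0, 0, 0, 0, 0.0005, 0.013, 0, 0, 0, 0, 0.0005, 0.016, 0, 0, 0, 0, 0.0005, 0.0165, 0, 0, 0, 0, 0.0005, 0.0165, 0, 0, 0])

```text
time: 33.73
tcp_pos: [437.8, -226.4, 83.6]
orientation: [-3.141, 0.001, 3.109]
wrist_force: [-9.8, 11.2, 48.8]
gripper_width: 18.5
finger_force: 65.2
```

jog_arm(hand=0.4, steps=[0, 0, -0.003, 0, 0, 0, 0, 0, -0.003, 0, 0, 0, 0, 0, -0.003, 0, 0, 0, 0, 0, -0.025, 0, 0, 0, 0, 0, -0.04, 0, 0, 0, 0, 0, -0.04, 0, 0, 0])

```text
time: 34.23
tcp_pos: [439.4, -228.3, 121.8]
orientation: [-3.139, 0.004, 3.109]
wrist_force: [0.1, -0.6, 0.4]
gripper_width: 50.9
finger_force: 0.0
```

jog_arm(hand=1, steps=[0, 0, 0.0, 0, 0, 0, 0, 0, 0, 0, 0, 0, 0, 0, 0, 0, 0, 0, 0, 0, 0, 0, 0, 0, 0, 0, 0.01, 0, 0, 0, 0, 0, 0.015, 0, 0, 0, 0, 0, 0.02, 0, 0, 0, 0, 0, 0.024, 0, 0, 0, 0, 0, 0.0255, 0, 0, 0, 0, 0, 0.0255, 0, 0, 0])

```text
time: 35.07
tcp_pos: [437.2, -226.4, 95.0]
orientation: [3.141, -0.001, 3.109]
wrist_force: [-4.4, 2.9, 14.6]
gripper_width: 0.3
finger_force: 7.4
```

```bash
python3 -c "
from tgt import *
go((470,-30,230,2.72),(530,150,230,2.72))"
```

```text
at [ 437.2 -226.4   95. ] [ 3.141e+00 -1.000e-03  3.109e+00] q6 -2.16 t 35.1
[-0.0263  0.1974 -0.1349] [ 2.000e-02 -7.000e-02  2.231e+01] rows>5.8
[-0.0805  0.3792 -0.1349] [ 2.000e-02 -7.000e-02  2.231e+01] rows>9.8
```

jog_arm(hand=0.3, steps=[0, 0, -0.035, 0, 0, 0, 0, 0, -0.07, 0, 0, 5, -0.0263, 0.1974, -0.135, 0, 0, 22.3, -0.0263, 0.1974, -0.135, 0, 0, 22.3, -0.0263, 0.1974, -0.135, 0, 0, 22.3, -0.0263, 0.1974, -0.135, 0, 0, 22.3, -0.0263, 0.1974, -0.135, 0, 0, 22.3, -0.0263, 0.1974, -0.135, 0, 0, 22.3, -0.0263, 0.1974, -0.135, 0, 0, 22.3, -0.0263, 0.1974, -0.135, 0, 0, 22.3])

```text
time: 35.9
tcp_pos: [470.3, -30.2, 229.1]
orientation: [-3.141, 0.0, 2.722]
wrist_force: [-1.0, -0.6, -0.2]
gripper_width: 59.7
finger_force: 0.0
```

```bash
python3 m3.py w3; python3 -c "
from h import *
ft=shoot('top','top8')
for c in('top','scene'): print(c,[(round(d['p'],2),[int(v) for v in d['bbox']]) for d in r.look_for('white_block1',c)])
cv2.imwrite('pics/t8.png',cv2.resize(ft['pixels'][100:330,100:330,::-1],None,fx=2.5,fy=2.5))"
```

```text
at [470.3 -30.2 229.1] [-3.14  0.    2.72] q6 -1.36 t 35.9
w3 [523.4  444.29   2.73] 0.08
w3 [525.91 448.26   2.65] 0.158
w3 [524.38 444.74   2.72] 0.155
top [(0.95, [277, 140, 33, 34]), (0.73, [150, 218, 31, 35]), (0.64, [251, 341, 38, 35])]
scene [(0.94, [422, 211, 31, 24]), (0.91, [286, 219, 15, 24]), (0.9, [442, 291, 35, 29]), (0.8, [212, 352, 46, 32]), (0.64, [254, 373, 52, 28]), (0.31, [263, 316, 25, 34])]
```

View pics/t8.png

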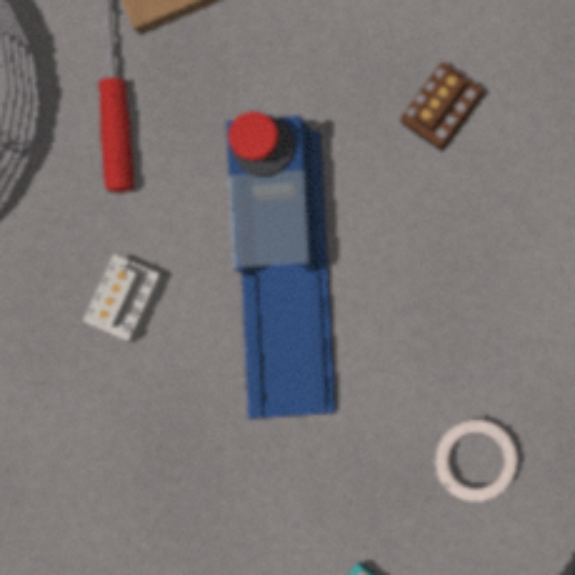

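The top crop shows the last white block at (125,297), unmoved, beyond the now-empty cradle.

```bash
python3 -c "
from h import *
go((525.5,446,150,2.72))"
```

```text
at [470.1 -31.2 229. ] [-3.141e+00 -1.000e-03  2.718e+00] q6 -1.36 t 36.2
[0.1455 0.4579 0.079 ] [-0.02 -0.04 -0.1 ] rows>11.7
```

jog_arm(steps=[0.1455, 0.4579, 0.079, 0, 0, 0, 0.1455, 0.4579, 0.079, 0, 0, 0, 0.1455, 0.4579, 0.079, 0, 0, 0, 0.1455, 0.4579, 0.079, 0, 0, 0, 0.1455, 0.4579, 0.079, 0, 0, 0, 0.1455, 0.4579, 0.079, 0, 0, 0, 0.1455, 0.4579, 0.079, 0, 0, 0, 0.1455, 0.4579, 0.079, 0, 0, 0, 0.1455, 0.4579, 0.079, 0, 0, 0, 0.1455, 0.4579, 0.079, 0, 0, 0])

```text
time: 37.08
tcp_pos: [517.2, 379.7, 161.1]
orientation: [-3.141, -0.0, 2.719]
wrist_force: [0.6, 0.8, 0.5]
gripper_width: 59.8
finger_force: 0.0
```

jog_arm(steps=[0, 0, 0, 0, 0, 0, 0, 0, 0, 0, 0, 0, 0, 0, 0, 0, 0, 0])

```text
time: 37.33
tcp_pos: [516.8, 377.5, 161.1]
orientation: [-3.14, -0.001, 2.72]
wrist_force: [0.6, 0.5, 0.3]
gripper_width: 59.6
finger_force: 0.0
```

```bash
python3 -c "
from h import *
go((525.5,446,48,2.72))"
```

```text
at [516.8 377.5 161.1] [-3.14e+00 -1.00e-03  2.72e+00] q6 -0.63 t 37.3
[0.02   0.0663 0.113 ] [-0.1  -0.03  0.02] rows>3.2
```

jog_arm(steps=[0.02, 0.066, 0.02, 0, 0, 0, 0.02, 0.066, 0.02, 0, 0, 0, 0.02, 0.066, 0.04, 0, 0, 0, 0.02, 0.066, 0.07, 0, 0, 0, 0.02, 0.066, 0.095, 0, 0, 0, 0.02, 0.066, 0.113, 0, 0, 0, 0.02, 0.066, 0.113, 0, 0, 0, 0.02, 0.066, 0.113, 0, 0, 0])

```text
time: 38.0
tcp_pos: [525.6, 444.4, 48.3]
orientation: [-3.139, -0.001, 2.718]
wrist_force: [0.7, -0.1, 0.0]
gripper_width: 59.4
finger_force: 0.0
```

jog_arm(hand=1, steps=[0, 0, 0, 0, 0, 0, 0, 0, 0, 0, 0, 0, 0, 0, 0, 0, 0, 0, 0, 0, 0, 0, 0, 0, 0, 0, 0, 0, 0, 0, 0, 0, -0.03, 0, 0, 0, 0, 0, -0.07, 0, 0, 0, 0, 0, -0.11, 0, 0, 0, 0, 0, -0.13, 0, 0, 0, 0, 0, -0.13, 0, 0, 0])

```text
time: 38.83
tcp_pos: [529.0, 449.0, 186.1]
orientation: [3.132, 0.006, 2.72]
wrist_force: [1.0, 0.9, -0.1]
gripper_width: 18.0
finger_force: 59.7
```

```bash
python3 -c "
from tgt import *
x,y=rec(0,-105);print(x,y)
go((x,y,160,BX[2]))"
```

```text
525.4405734106406 -308.9462445873634
at [529.  449.  186.1] [3.132 0.006 2.72 ] q6 -0.55 t 38.8
[-0.3066 -0.6934  0.0211] [  0.5    0.46 -22.3 ] rows>18.2
```

jog_arm(steps=[-0.304, -0.692, 0.015, 0, 0, -22.3, -0.304, -0.692, 0.015, 0, 0, -22.3, -0.304, -0.692, 0.015, 0, 0, -22.3, -0.304, -0.692, 0.015, 0, 0, -22.3, -0.304, -0.692, 0.015, 0, 0, -22.3, -0.304, -0.692, 0.015, 0, 0, -22.3, -0.304, -0.692, 0.015, 0, 0, -22.3, -0.304, -0.692, 0.015, 0, 0, -22.3, -0.304, -0.692, 0.015, 0, 0, -22.3, -0.304, -0.692, 0.015, 0, 0, -22.3])

```text
time: 39.67
tcp_pos: [521.8, 28.5, 170.3]
orientation: [-3.142, -0.0, 3.11]
wrist_force: [0.1, 0.4, -1.2]
gripper_width: 18.5
finger_force: 59.7
```

```bash
python3 -c "
from tgt import *
x,y=rec(0,-105)
go((x,y,150,BX[2]))"
```

```text
at [521.8  28.5 170.3] [-3.142 -0.     3.11 ] q6 -1.62 t 39.7
[-0.0145 -0.3372  0.0203] [-0.01 -0.02  0.  ] rows>8.1
```

jog_arm(steps=[-0.0145, -0.337, 0.02, 0, 0, 0, -0.0145, -0.337, 0.02, 0, 0, 0, -0.0145, -0.337, 0.02, 0, 0, 0, -0.0145, -0.337, 0.02, 0, 0, 0, -0.0145, -0.337, 0.02, 0, 0, 0, -0.0145, -0.337, 0.02, 0, 0, 0, -0.0145, -0.337, 0.02, 0, 0, 0, -0.0145, -0.337, 0.02, 0, 0, 0, -0.0145, -0.337, 0.02, 0, 0, 0, -0.0145, -0.337, 0.02, 0, 0, 0])

```text
time: 40.5
tcp_pos: [525.9, -309.8, 150.0]
orientation: [-3.141, 0.0, 3.106]
wrist_force: [1.0, 0.8, -0.4]
gripper_width: 18.2
finger_force: 59.7
```

jog_arm(steps=[0, 0, 0, 0, 0, 0, 0, 0, 0, 0, 0, 0, 0, 0, 0, 0, 0, 0])

```text
time: 40.75
tcp_pos: [526.0, -305.0, 150.5]
orientation: [3.141, -0.001, 3.111]
wrist_force: [-0.5, -0.1, -1.4]
gripper_width: 18.1
finger_force: 59.7
```

```bash
python3 over.py 0 -105 white_block1 ov9
```

```text
at [ 526.  -305.   150.5] [ 3.141e+00 -1.000e-03  3.111e+00] q6 -2.18 t 40.8
[ 0.0004 -0.004   0.0205] [ 0.05 -0.05  0.08] rows>0.5
[ 0.0004 -0.004   0.0555] [ 0.05 -0.05  0.08] rows>1.3
[ 0.0004 -0.004   0.0705] [ 0.05 -0.05  0.08] rows>1.7
w 18.100077295613584 59.687002301216125
scene [ 4.7  -1.81 -0.06] 0.21542979792424022
top [-4.   -0.29  0.02] 0.5576036669500323
```

jog_arm(steps=[0.001, -0.004, 0.02, 0, 0, 0, 0.001, -0.004, 0.037, 0, 0, 0, 0.001, -0.004, 0.044, 0, 0, 0, 0.001, -0.004, 0.049, 0, 0, 0, 0.001, -0.004, 0.052, 0, 0, 0, 0.001, -0.004, 0.054, 0, 0, 0, 0.001, -0.004, 0.054, 0, 0, 0, 0.001, -0.004, 0.054, 0, 0, 0])

```text
time: 41.62
tcp_pos: [525.0, -307.8, 102.7]
orientation: [3.139, 0.0, 3.11]
wrist_force: [-10.9, 18.1, 50.5]
gripper_width: 18.6
finger_force: 71.1
```

```bash
python3 ft.py
```

```text
[-10.9  18.1  50.5] [ 2.38  2.   -0.06] [ 525.  -307.8  102.7] [3.139 0.    3.11 ]
```

jog_arm(steps=[0, 0, -0.012, 0, 0, 0, -0.003, -0.0025, -0.012, 0, 0, 0, -0.003, -0.0025, -0.012, 0, 0, 0, -0.003, -0.0025, -0.012, 0, 0, 0])

```text
time: 41.95
tcp_pos: [528.3, -313.5, 108.5]
orientation: [-3.141, 0.0, 3.109]
wrist_force: [0.1, 1.0, -1.4]
gripper_width: 18.2
finger_force: 61.6
```

```bash
python3 ft.py; python3 -c "
from tgt import *
f=shoot('scene');u=proj(f,[[*rec(0,-105),60]])[0].astype(int);i=f['pixels'][u[1]-60:u[1]+50,u[0]-60:u[0]+80,::-1]
cv2.imwrite('pics/ov10.png',cv2.resize(i,None,fx=5,fy=5,interpolation=cv2.INTER_CUBIC))"
```

```text
[ 0.1  1.  -1.4] [-0.   -0.01  0.04] [ 528.3 -313.5  108.5] [-3.141  0.     3.109]
```

View pics/ov10.png

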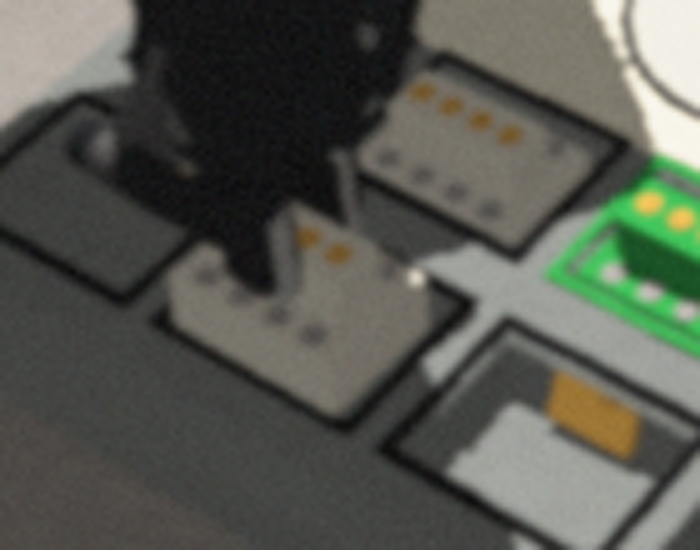

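The crop shows the block just above its recess. Its right corner is about 40 px short of the frame corner, so it still needs about 2–3 mm in +x.

jog_arm(steps=[-0.0025, 0.001, 0, 0, 0, 0, -0.0025, 0.001, 0, 0, 0, 0, -0.0025, 0.001, 0.003, 0, 0, 0, -0.0025, 0.001, 0.006, 0, 0, 0, -0.0025, 0.001, 0.008, 0, 0, 0, -0.0025, 0.001, 0.01, 0, 0, 0, -0.0025, 0.001, 0.01, 0, 0, 0, -0.0025, 0.001, 0.01, 0, 0, 0])

```text
time: 42.67
tcp_pos: [531.1, -313.7, 104.3]
orientation: [-3.138, 0.002, 3.11]
wrist_force: [-10.8, 6.0, 46.4]
gripper_width: 17.9
finger_force: 68.2
```

```bash
python3 ft.py
```

```text
[-10.8   6.   46.4] [1.16 1.86 0.35] [ 531.1 -313.7  104.3] [-3.138e+00  2.000e-03  3.110e+00]
```

jog_arm(steps=[0, 0, -0.012, 0, 0, 0, 0, 0.0045, -0.012, 0, 0, 0, 0, 0.0045, -0.012, 0, 0, 0, 0, 0.0045, -0.012, 0, 0, 0, 0, 0.0045, -0.012, 0, 0, 0])

```text
time: 43.08
tcp_pos: [530.1, -307.6, 109.3]
orientation: [3.141, -0.002, 3.109]
wrist_force: [-0.1, 0.7, -1.7]
gripper_width: 18.5
finger_force: 62.2
```

```bash
python3 ft.py; python3 -c "
from tgt import *
BX=(528.9,-203.7,-.028)
f=shoot('scene');s=r.get_state();p=s['tcp_pos'];print(p)
u=proj(f,[[*rec(0,-105),60]])[0].astype(int)-[55,55];S=6
i=cv2.resize(f['pixels'][u[1]:u[1]+95,u[0]:u[0]+110,::-1],None,fx=S,fy=S,interpolation=cv2.INTER_CUBIC)
def poly(P,c):
    q=((proj(f,P)-u+.5)*S).round().astype(np.int32);cv2.polylines(i,[q],True,c,1)
x,y=place(np.array([[0,-105,0.]]),*BX)[0][:2];o=np.array([[-1,-1],[1,-1],[1,1],[-1,1]])
poly(place(np.c_[o*[34,24],np.full(4,55.)],x,y,BX[2]),(0,0,255))
poly(place(np.c_[o*[32,22],np.full(4,p[2]-48)],p[0],p[1],BX[2]),(255,0,0))
poly(place(np.c_[o*[32,22],np.full(4,p[2]-26)],p[0],p[1],BX[2]),(255,0,255))
cv2.imwrite('pics/ov11.png',i)"
```

```text
[-0.1  0.7 -1.7] [-0.03 -0.01  0.02] [ 530.1 -307.6  109.3] [ 3.141e+00 -2.000e-03  3.109e+00]
[ 530.18917756 -307.70396526  109.36997157]
```

View pics/ov11.png

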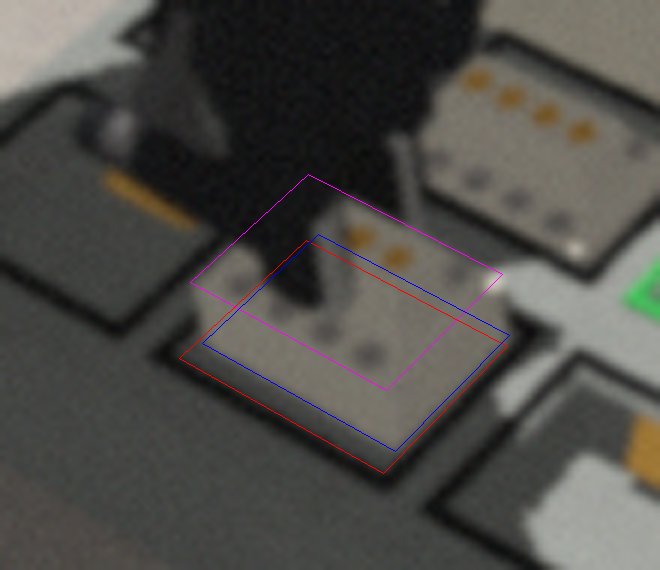

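The overlay puts the recess (red) right on the inner frame and the block (blue) close to the TCP. The earlier misses came from reading the pose before the arm had settled. I'll settle first, then correct.

jog_arm(steps=[0.0043, 0, -0.005, 0, 0, 0, 0.0043, 0, -0.005, 0, 0, 0, 0.0043, 0, -0.005, 0, 0, 0, 0.0043, 0, -0.005, 0, 0, 0, 0.0043, 0, -0.005, 0, 0, 0, 0.0043, 0, -0.005, 0, 0, 0])

```text
time: 43.63
tcp_pos: [526.4, -308.0, 115.6]
orientation: [-3.142, -0.0, 3.109]
wrist_force: [-0.1, 0.2, -0.3]
gripper_width: 17.9
finger_force: 62.2
```

```bash
python3 -c "
from h import *
for i in range(3): shoot('scene');print(r.get_state()['tcp_pos'])
go((526.2,-308.7,96,-.03))"
```

```text
[ 526.44051154 -308.00981777  115.57607755]
[ 526.44163126 -308.01164028  115.57285494]
[ 526.45574137 -307.98233628  115.61771464]
at [ 526.5 -308.   115.6] [-3.141  0.     3.109] q6 -2.18 t 43.8
[ 0.0002 -0.0007  0.0196] [-0.01  0.   -0.13] rows>0.5
```

jog_arm(steps=[0, -0.0005, 0.005, 0, 0, 0, 0, -0.0005, 0.009, 0, 0, 0, 0, -0.0005, 0.012, 0, 0, 0, 0, -0.0005, 0.014, 0, 0, 0, 0, -0.0005, 0.016, 0, 0, 0, 0, -0.0005, 0.0185, 0, 0, 0, 0, -0.0005, 0.0185, 0, 0, 0])

```text
time: 44.37
tcp_pos: [526.1, -308.3, 96.5]
orientation: [3.141, -0.001, 3.109]
wrist_force: [0.0, -0.0, -0.6]
gripper_width: 18.4
finger_force: 62.2
```

```bash
python3 ft.py
```

```text
[ 0.  -0.  -0.6] [ 0.03 -0.01  0.01] [ 526.1 -308.3   96.5] [ 3.141e+00 -1.000e-03  3.109e+00]
```

Clean entry. Press home, release, and press the ridge.

jog_arm(steps=[0, 0, 0.004, 0, 0, 0, 0, 0, 0.007, 0, 0, 0, 0, 0, 0.01, 0, 0, 0, 0, 0, 0.013, 0, 0, 0, 0, 0, 0.0155, 0, 0, 0, 0, 0, 0.0155, 0, 0, 0])

```text
time: 44.87
tcp_pos: [526.7, -308.8, 82.8]
orientation: [-3.141, 0.001, 3.109]
wrist_force: [-2.3, 0.7, 11.5]
gripper_width: 18.2
finger_force: 63.9
```

jog_arm(hand=0.4, steps=[0, 0, -0.003, 0, 0, 0, 0, 0, -0.003, 0, 0, 0, 0, 0, -0.003, 0, 0, 0, 0, 0, -0.025, 0, 0, 0, 0, 0, -0.04, 0, 0, 0, 0, 0, -0.04, 0, 0, 0])

```text
time: 45.37
tcp_pos: [528.0, -309.7, 124.0]
orientation: [-3.139, 0.004, 3.109]
wrist_force: [0.4, -0.4, 0.4]
gripper_width: 51.2
finger_force: 0.0
```

jog_arm(hand=1, steps=[0, 0, 0.0, 0, 0, 0, 0, 0, 0, 0, 0, 0, 0, 0, 0, 0, 0, 0, 0, 0, 0, 0, 0, 0, 0, 0, 0.01, 0, 0, 0, 0, 0, 0.015, 0, 0, 0, 0, 0, 0.02, 0, 0, 0, 0, 0, 0.024, 0, 0, 0, 0, 0, 0.0255, 0, 0, 0, 0, 0, 0.0255, 0, 0, 0])

```text
time: 46.2
tcp_pos: [526.1, -308.4, 95.6]
orientation: [3.141, -0.001, 3.109]
wrist_force: [-0.3, -0.3, -0.7]
gripper_width: 0.1
finger_force: 0.0
```

jog_arm(steps=[0, 0, 0.0015, 0, 0, 0, 0, 0, 0.003, 0, 0, 0, 0, 0, 0.003, 0, 0, 0, 0, 0, 0.003, 0, 0, 0])

```text
time: 46.53
tcp_pos: [526.5, -308.6, 95.0]
orientation: [-3.141, 0.001, 3.109]
wrist_force: [-4.5, 2.8, 13.6]
gripper_width: -0.0
finger_force: 7.1
```

jog_arm(hand=0.3, steps=[0, 0, -0.035, 0, 0, 0, 0, 0, -0.07, 0, 0, 0, 0, 0.04, -0.1, 0, 0, 0, 0.04, 0.3, -0.13, 0, 0, 0, 0.04, 0.3, -0.13, 0, 0, 0, 0.04, 0.3, -0.13, 0, 0, 0, 0.04, 0.3, -0.13, 0, 0, 0, 0.04, 0.3, -0.13, 0, 0, 0, 0.04, 0.3, -0.13, 0, 0, 0, 0.04, 0.3, -0.13, 0, 0, 0])

```text
time: 47.37
tcp_pos: [495.0, -3.5, 223.9]
orientation: [3.14, 0.0, 3.111]
wrist_force: [-0.5, 0.5, -0.2]
gripper_width: 59.7
finger_force: 0.0
```

```bash
sed -i 's/^BX=.*/BX=(528.9,-203.7,-.028)/' tgt.py; python3 -c "
from tgt import *
go()
ft=shoot('top');fs=shoot('scene')
a=cv2.resize(ft['pixels'][145:285,375:535],None,fx=2.5,fy=2.5,interpolation=cv2.INTER_CUBIC)
u=proj(fs,[[*rec(0,0),55]])[0].astype(int);b=cv2.resize(fs['pixels'][u[1]-70:u[1]+70,u[0]-80:u[0]+80],None,fx=2.5,fy=2.5,interpolation=cv2.INTER_CUBIC)
cv2.imwrite('pics/b12.png',np.hstack([a,b])[:,:,::-1])
# pointer and mark angles about the dial centre, box frame (anticlockwise +)
for f in(ft,fs):
    hsv=cv2.cvtColor(f['pixels'],cv2.COLOR_RGB2HSV);c=rec(50,85);u=proj(f,[[*c,55]])[0]
    for n,m in(('red',((hsv[...,0]<8)|(hsv[...,0]>172))&(hsv[...,1]>130)),('blue',(hsv[...,0]>100)&(hsv[...,0]<130)&(hsv[...,1]>90))):
        yy,xx=np.nonzero(m);k=np.hypot(xx-u[0],yy-u[1])<35
        W=np.array([back(f,p,55) for p in zip(xx[k],yy[k])])-c;q=W@np.array([[np.cos(BX[2]),-np.sin(BX[2])],[np.sin(BX[2]),np.cos(BX[2])]])
        d=np.hypot(*q.T);q=q[d>15] if n=='red' else q;print(n,len(q),q.mean(0),np.degrees(np.arctan2(q[:,1].mean(),q[:,0].mean())),d.max())
"
```

```text
at [495.   -3.5 223.9] [3.14  0.    3.111] q6 -1.69 t 47.4Traceback (most recent call last):
  File "<string>", line 13, in <module>
    W=np.array([back(f,p,55) for p in zip(xx[k],yy[k])])-c;q=W@np.array([[np.cos(BX[2]),-np.sin(BX[2])],[np.sin(BX[2]),np.cos(BX[2])]])
      ~~~~~~~~~~~~~~~~~~~~~~~~~~~~~~~~~~~~~~~~~~~~~~~~~~^~
ValueError: operands could not be broadcast together with shapes (0,) (2,)
```

View pics/b12.png

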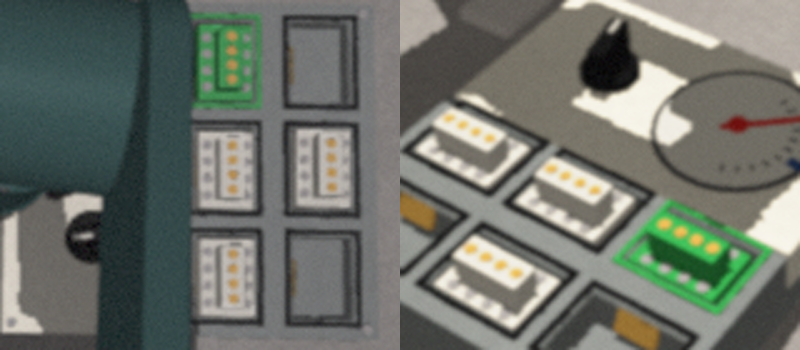

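All four blocks sit flush in both halves of the picture: green at 225,60 and whites at 225,170, 320,170 and 225,278. Now the dial, measured from the first unobstructed pictures.

```bash
cat > dial.py <<'E'
from tgt import *
import sys
def dial(f,img):
    hsv=cv2.cvtColor(img,cv2.COLOR_BGR2HSV);u=proj(f,[[*rec(50,85),55]])[0]
    red=((hsv[...,0]<10)|(hsv[...,0]>170))&(hsv[...,1]>110)&(hsv[...,2]>50)
    blue=(hsv[...,0]>100)&(hsv[...,0]<130)&(hsv[...,1]>80)
    C=rec(50,85);out={}
    for n,m in(('red',red),('blue',blue)):
        yy,xx=np.nonzero(m);k=np.hypot(xx-u[0],yy-u[1])<45;xx,yy=xx[k],yy[k]
        if not len(xx): print(n,'none');continue
        W=np.array([back(f,p,55) for p in zip(xx,yy)])
        out[n]=W
    if len(out)<2:return
    W=out['red'];d=W-W.mean(0);ax=np.linalg.svd(d,full_matrices=False)[2][0];t=d@ax
    # tip is the end far from the dial centre
    if np.hypot(*(W[t.argmax()]-C))<np.hypot(*(W[t.argmin()]-C)): ax=-ax
    b=out['blue'].mean(0)-C
    pa=np.degrees(np.arctan2(ax[1],ax[0]));ma=np.degrees(np.arctan2(b[1],b[0]))
    print('pointer %.1f mark %.1f turn cw %.1f -> knob %.1f'%(pa,ma,pa-ma,(pa-ma)/.4),len(W),len(out['blue']),'mark r %.1f'%np.hypot(*b),'tip r',np.hypot(*(W-C).T).max().round(1))
E
python3 -c "
from dial import *
for c,n in(('top','top0'),('scene','scene0')): dial(shoot(c),cv2.imread(f'pics/{n}.png'))
x,y=rec(-60,85);print(x,y)
go((x,y,140,1.76),(x,y,88,1.76))"
```

```text
pointer 39.2 mark -14.3 turn cw 53.5 -> knob 133.8 59 9 mark r 53.1 tip r 44.2
pointer 38.0 mark -8.0 turn cw 46.0 -> knob 115.0 91 14 mark r 52.6 tip r 47.9
471.30320748892393 -117.05353733454518
at [496.3  -7.  223.4] [-3.141e+00  1.000e-03  3.111e+00] q6 -1.69 t 47.6
[ 0.0217 -0.1107  0.0835] [1.000e-02 7.000e-02 7.742e+01] rows>10.8
[ 0.0218 -0.1107  0.1355] [1.000e-02 7.000e-02 7.742e+01] rows>10.8
```

jog_arm(hand=0.4, steps=[0.0217, -0.1107, 0.0835, 0, 0, 77, 0.0217, -0.1107, 0.0835, 0, 0, 77, 0.0217, -0.1107, 0.0835, 0, 0, 77, 0.0217, -0.1107, 0.0835, 0, 0, 77, 0.0217, -0.1107, 0.0835, 0, 0, 77, 0.0217, -0.1107, 0.0835, 0, 0, 77, 0.0217, -0.1107, 0.0835, 0, 0, 77, 0.0217, -0.1107, 0.0835, 0, 0, 77, 0.0217, -0.1107, 0.0835, 0, 0, 77, 0.0217, -0.1107, 0.0835, 0, 0, 77])

```text
time: 48.4
tcp_pos: [470.9, -119.1, 139.3]
orientation: [-3.141, 0.0, 1.851]
wrist_force: [0.4, -0.0, 0.5]
gripper_width: 50.8
finger_force: 0.0
```

jog_arm(steps=[0, 0, 0, 0, 0, 6, 0, 0, 0, 0, 0, 6, 0, 0, 0, 0, 0, 6, 0, 0, 0, 0, 0, 6, 0, 0, 0, 0, 0, 6])

```text
time: 48.82
tcp_pos: [470.9, -117.8, 139.5]
orientation: [-3.142, 0.0, 1.756]
wrist_force: [0.4, -0.4, 0.5]
gripper_width: 51.2
finger_force: 0.0
```

```bash
python3 -c "
from tgt import *
x,y=rec(-60,85)
go((x,y,88,1.76))"
```

```text
at [ 470.9 -117.8  139.5] [-3.142  0.     1.756] q6 -0.57 t 48.8
[0.0007 0.0006 0.0515] [-0.    0.01 -0.23] rows>1.2
```

jog_arm(steps=[0.0005, 0.0005, 0.02, 0, 0, 0, 0.0005, 0.0005, 0.035, 0, 0, 0, 0.0005, 0.0005, 0.045, 0, 0, 0, 0.0005, 0.0005, 0.051, 0, 0, 0, 0.0005, 0.0005, 0.051, 0, 0, 0])

```text
time: 49.23
tcp_pos: [470.5, -116.4, 87.5]
orientation: [-3.14, -0.001, 1.755]
wrist_force: [-0.9, -0.0, 0.5]
gripper_width: 51.3
finger_force: 0.0
```

jog_arm(hand=1, steps=[0, 0, 0, 0, 0, 0, 0, 0, 0, 0, 0, 0, 0, 0, 0, 0, 0, 0, 0, 0, 0, 0, 0, 0, 0, 0, 0, 0, 0, 0, 0, 0, 0, 0, 0, 0])

```text
time: 49.73
tcp_pos: [470.8, -117.2, 89.5]
orientation: [-3.141, 0.001, 1.755]
wrist_force: [-4.2, -3.3, 6.0]
gripper_width: 13.0
finger_force: 58.9
```

jog_arm(steps=[0, 0, 0, 0, 0, 6, 0, 0, 0, 0, 0, 12, 0, 0, 0, 0, 0, 18, 0, 0, 0, 0, 0, 24, 0, 0, 0, 0, 0, 30, 0, 0, 0, 0, 0, 36, 0, 0, 0, 0, 0, 42, 0, 0, 0, 0, 0, 48, 0, 0, 0, 0, 0, 54, 0, 0, 0, 0, 0, 60])

```text
time: 50.57
tcp_pos: [469.0, -116.6, 89.5]
orientation: [-3.139, 0.003, 0.703]
wrist_force: [-8.7, -0.4, 13.0]
gripper_width: 12.9
finger_force: 59.7
```

jog_arm(steps=[0, 0, 0, 0, 0, 6, 0, 0, 0, 0, 0, 12, 0, 0, 0, 0, 0, 18, 0, 0, 0, 0, 0, 24, 0, 0, 0, 0, 0, 30, 0, 0, 0, 0, 0, 36, 0, 0, 0, 0, 0, 42, 0, 0, 0, 0, 0, 48, 0, 0, 0, 0, 0, 54, 0, 0, 0, 0, 0, 60])

```text
time: 51.4
tcp_pos: [468.5, -114.9, 89.4]
orientation: [-3.141, 0.005, -0.345]
wrist_force: [-6.8, 7.0, 14.3]
gripper_width: 12.5
finger_force: 60.1
```

jog_arm(steps=[0, 0, 0, 0, 0, 0, 0, 0, 0, 0, 0, 0, 0, 0, 0, 0, 0, 0])

```text
time: 51.65
tcp_pos: [468.5, -114.8, 89.4]
orientation: [-3.14, 0.005, -0.34]
wrist_force: [-6.7, 5.9, 15.2]
gripper_width: 12.8
finger_force: 60.1
```

```bash
python3 -c "
from dial import *
go()
for c in('scene','top'):
    f=shoot(c);dial(f,f['pixels'][:,:,::-1].copy())"
```

```text
at [ 468.5 -114.8   89.4] [-3.14   0.005 -0.34 ] q6 1.53 t 51.6
pointer -9.3 mark -8.0 turn cw -1.3 -> knob -3.2 82 14 mark r 52.6 tip r 44.6
pointer -8.1 mark -14.3 turn cw 6.2 -> knob 15.4 61 9 mark r 53.1 tip r 44.6
```

```bash
cat >> dial.py <<'E'
def off(f,img):
    """signed distance (mm, + = mark clockwise of pointer line), weighted by colour"""
    h=cv2.cvtColor(img,cv2.COLOR_BGR2HSV);u=proj(f,[[*rec(50,85),55]])[0];b,g,rr=[img[...,i].astype(float) for i in range(3)]
    yy,xx=np.mgrid[:480,:640];near=np.hypot(xx-u[0],yy-u[1])<36
    res=[]
    for w in(rr-np.maximum(g,b),b-np.maximum(g,rr)):
        w=np.where(near&(w>25),w,0);k=w>0
        P=np.array([back(f,p,55) for p in zip(xx[k],yy[k])]);res.append((P,w[k]))
    (P,w),(Q,v)=res;
    # blue: keep the cluster about the strongest pixel
    k=np.hypot(*(Q-Q[v.argmax()]).T)<12;Q,v=Q[k],v[k]
    c=np.average(P,axis=0,weights=w);q=np.average(Q,axis=0,weights=v);D=P-c
    ax=np.linalg.eigh((D*w[:,None]).T@D)[1][:,1];ax*=np.sign(ax@(q-c));e=q-c
    print('perp %.1f mm'%(ax[1]*e[0]-ax[0]*e[1]),'axis %.1f'%np.degrees(np.arctan2(ax[1],ax[0])),'mark',q.round(1),'dist %.1f'%(e@ax),len(P),len(Q))
E
python3 -c "
from dial import *
for c in('scene','top'):
    f=shoot(c);off(f,f['pixels'][:,:,::-1].copy())
    i=f['pixels'];u=proj(f,[[*rec(50,85),55]])[0].astype(int);cv2.imwrite(f'pics/d_{c}.png',cv2.resize(i[u[1]-33:u[1]+33,u[0]-33:u[0]+33,::-1],(396,396),interpolation=cv2.INTER_CUBIC))
cv2.imwrite('pics/d.png',np.hstack([cv2.imread(f'pics/d_{c}.png') for c in('scene','top')]))"
```

```text
perp 4.0 mm axis -10.0 mark [ 633.1 -127.3] dist 42.7 136 15
perp 4.2 mm axis -8.4 mark [ 632.2 -133. ] dist 42.2 114 10
```

View pics/d.png

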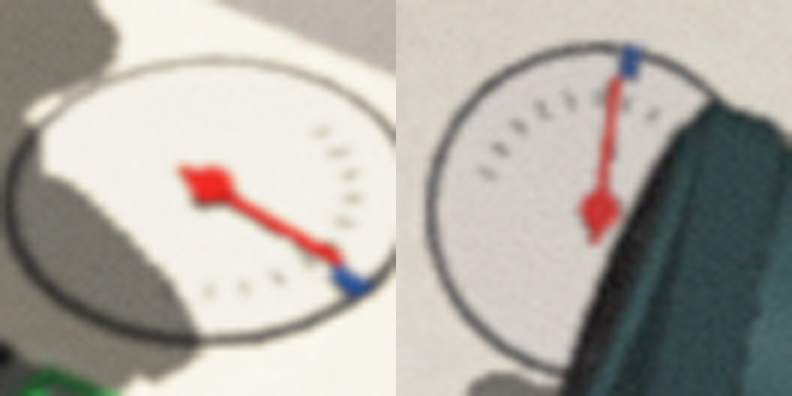

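Both views show the pointer tip just short of the blue mark (scene 340,255 against 350,282; top 616,85 against 629,62), about 4 mm off. The knob needs about 11° more.

jog_arm(steps=[0, 0, 0, 0, 0, 4, 0, 0, 0, 0, 0, 8, 0, 0, 0, 0, 0, 11, 0, 0, 0, 0, 0, 11, 0, 0, 0, 0, 0, 11])

```text
time: 52.27
tcp_pos: [468.6, -114.5, 89.4]
orientation: [-3.141, 0.005, -0.532]
wrist_force: [-6.4, 8.2, 14.0]
gripper_width: 12.9
finger_force: 60.1
```

```bash
python3 -c "
from dial import *
go()
for c in('scene','top'):
    f=shoot(c);off(f,f['pixels'][:,:,::-1].copy())"
```

```text
at [ 468.6 -114.5   89.4] [-3.141  0.005 -0.532] q6 1.72 t 52.3
perp -0.2 mm axis -14.3 mark [ 633.1 -127.4] dist 43.0 137 15
perp -0.1 mm axis -13.0 mark [ 632.7 -133.2] dist 43.0 113 9
```

On the mark. Release, retreat, and verify.

jog_arm(hand=0.4, steps=[0, 0, 0, 0, 0, 0, 0, 0, 0, 0, 0, 0, 0, 0, 0, 0, 0, 0, 0, 0, -0.02, 0, 0, 0, 0, 0, -0.05, 0, 0, 0, 0, 0, -0.09, 0, 0, 0, 0, 0, -0.13, 0, 0, 0, 0, 0, -0.13, 0, 0, 0, 0, 0, -0.13, 0, 0, 0, 0, 0, -0.13, 0, 0, 0])

```text
time: 53.2
tcp_pos: [471.2, -116.8, 218.7]
orientation: [3.142, -0.001, -0.532]
wrist_force: [-0.5, -0.6, -0.0]
gripper_width: 51.6
finger_force: 0.0
```

```bash
python3 -c "
from dial import *
go()
for c in('scene','top'):
    f=shoot(c);off(f,f['pixels'][:,:,::-1].copy())
s=r.get_state();print(s['wrist_force'])
fs=shoot('scene')
for d in r.look_for('white_block1','scene')+r.look_for('green_block','scene'): print(round(d['p'],2),[int(v) for v in d['bbox']])"
```

```text
at [ 471.2 -116.8  218.7] [ 3.142e+00 -1.000e-03 -5.320e-01] q6 1.72 t 53.2
perp -0.3 mm axis -14.3 mark [ 633.1 -127.3] dist 43.0 139 16
perp -0.1 mm axis -13.1 mark [ 632.7 -133.2] dist 42.9 106 9
[-0.06586352  0.35233937 -1.00490251]
0.89 [252, 375, 52, 28]
0.86 [222, 405, 47, 37]
0.71 [440, 292, 34, 33]
0.65 [211, 352, 44, 32]
0.61 [300, 396, 46, 34]
```

```bash
python3 -c "
from workcell import r
print(r.hand_in())"
```

```text
the job is handed in; nothing more can be done
None
```

I handed the job in at about 53 s: the green block and all three white blocks look flush in their recesses, and the pointer measures within about 0.3 mm of the blue mark. The hand-in returned no verdict.

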